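Lock the switch box cover with a flat driver

ROBOT

A 7-joint arm with a two-finger parallel gripper is mounted at the origin on a cart in front of the work surface, level with it; the furniture and walls round the work are solid. World frame = base frame: x ahead of the robot, y to its left, z up, the work surface at z = 0. Lengths are in m, angles in rad, forces in N, time in s.
With the tool pointing down it reaches from about 0.425 to 0.875 m from the base axis. Payload 4.7 kg.
Tool frame: the origin (TCP) lies at the very end of the fingers, on their centre line; the grasp point (between the pads) lies 19 mm behind it; z points along the fingers, y is the line along which they close (so a half turn about z gives the same grasp; the last joint's range is limited). The gripper opens to 87 mm and grips with 3 to 60 N. Pads are 19 mm wide; open, the fingers measure 117 mm over their backs; the gripper's body (75 mm by 190 mm) begins 51 mm behind the grasp point.
Start: joints at [1.26, 0.321, -0.07, 1.45, 0.023, 1.371, -0.057], TCP at [0.207, -0.616, 0.223] pointing down, gripper open.
Joint ranges: [-2.86, 2.86], [-0.3, 2.09], [-1.38, 1.24], [0.06, 2.45], [-1.56, 4.7], [0.09, 2.05], [-2.69, 2.69]. Speed limits (rad/s): [2.57, 2.57, 3.14, 3.14, 3.14, 3.14, 3.14].

INTERFACE

Orientations are given as a rotation vector (axis times angle).
In Python, from bench import ctrl, get_image, job gives the robot as it stands.
- The arm moves only by the shell command python3 -m crank 'ROWS' [FORCE]. ROWS is JSON, a list that holds one entry, the list of rows, each a list of 5 numbers: the shift along the tool's x, y, z in mm, then the turn about the tool's z in rad, then the closure, from -1 (fully open) to 1 (shut), so that 0 is half open. A call has 1 to 10 rows; each row shifts and turns the commanded pose from where the row before left it, along the tool's axes as they then stand; what a row does not reach is not made up. A row lasts 1/12 s, in which the tool goes at most 41.7 mm and 7.16 degrees, less where a joint would pass 70% of its speed; a pose out of reach is approached as far as the arm can. A call with a gripper value outside its range is refused whole. The fingers move at their own pace and stop on an object; FORCE is the grip in N (left out, the last holds). Time passes only in rows, so rows that do not move let the fingers close. It gives the time, the measured TCP pose, the force, the opening and the grip force at its end, in the units of the state.
- ctrl.get_state(): the state, without advancing time (a new reading comes with each control period).
- get_image(name): name is "scene" or "side" or "wrist"; returns a dict with "pixels" (480x640x3 uint8, red, green, blue), "fx", "fy", "cx", "cy" (pixels), "k1" (the pictures are not rectified: a ray, as slopes to the right and down, at radius r is drawn at 1 + k1 r^2 times it, then the intrinsics apply), "T" (4x4, takes a point from camera to world coordinates); the wrist camera has in their place "T_tool_cam" (4x4, takes a point from camera to tool coordinates, whose origin is the TCP and whose axes are the flange's). Camera axes: x right, y down, z forward; pixel columns grow to the right and rows downward; lengths in m; the calibration is good to about 2 mm. A picture is of the moment at which its call begins: read the wrist's pose just before it. There is no depth.
- job.close_job(): hands the job in; it is judged then, once.
The state is a dict: "time": time; "joint_positions": joint angles; "qd": joint speeds; "joint_torque": joint torques, N m; "position": TCP position; "tool_rot": TCP orientation; "ft_force": force on the tool from outside, world axes, zero at the start; "torque": the same for the moment, N m; "grip_width": opening from 0.0 (shut) to 1.0 (fully open); "grip_force": force on a finger pad.
Only numpy, scipy, OpenCV 4.12 (cv2) and the standard library are available. Lean on these libraries where they do the work, as an engineer would, in place of code of your own. Each camera call takes 0.05 s, during which the arm holds its last target. There are 200 camera calls.

TASK

Lock the cover of the sloped switch box: take the flat driver out of its wooden stand, seat its blade square in the slot of the quarter-turn fastener and turn it clockwise until it stops, with the slot pointing up the slope at the pointer, keeping the blade in the slot while it turns and your fingers off the fastener. Then stand the driver back in its wooden stand, fully down, and leave the other things on the bench as they lie.

Things in the scene. Friction and masses are not known exactly. Their poses are not given: they have to be found in the camera images.
- switch_box: Grey wedge-shaped switch box, fixed; 130 deep (x) x 150 wide (y), 30 high at the front, 91 at the back. Origin: centre of its underside. -x is its low front; the top face slopes up towards +x at 25 degrees to the level. Low mounting ears on both sides (to 101 from the middle, 8 high). On the cover, up the slope from the fastener, a small T-shaped pointer.
- bezel: Fixed dark round bezel on the sloped cover round the fastener's head, 28 inner and 47 outer diameter; its rim is 1.5 above the head's face. Origin: its centre on the cover, z square out of the slope, x up the slope.
- slot (a point): Centre of the slot's mouth in the steel fastener head, mid-slope, about 71 above the worktop. z points square out of the face (25 degrees from vertical, leaning to the box's low front); y runs along the slot; the frame turns with the fastener. Slot 18 long (y), 5 wide (x), 6 deep, closed at its ends, 1.5 chamfer at the mouth.
- fastener (a joint): Angle of the quarter-turn fastener, rad: 0 = slot level across the slope (open), grows clockwise as seen from outside, to a hard stop at 1.571 = slot pointing up the slope at the pointer (locked). Starts between 0 and 0.35. Stiff with friction (about 0.1 N m), stays where left.
- flat_driver: Short flat driver, black handle, 135 long, about 0.1 kg, standing in the stand blade down. Origin: centre of the blade's tip edge; z runs up the shaft to the handle. Blade 14 wide (y) x 2.5 thick (x); shaft 9 diameter; round collar 32 diameter from z = 65 to 70. Its yaw in the stand varies.
- driver_handle (a point): Middle of the driver's handle, on its axis, 100 from the blade tip; axes as flat_driver. The handle is oblong, from 70 to 131 from the tip (cap to 135), 30 broad along y (in line with the blade) and 20 thick along x, with flat broad sides, to be gripped across its 20.
- stand: Wooden block, fixed, 70 x 70 x 75 high, origin at the centre of its underside, with one upright round blind hole in the middle of its top.
- stand_hole (a point): Centre of the mouth of the stand's hole, at its top face (75 above the worktop). Hole 20 diameter, 70 deep, 3 chamfer. The driver's collar rests on the top face around it, so that the blade's tip is then 65 below this point.
- sanding_block: Black and grey sanding block, 110 x 58 x 30, a bystander; origin under its middle.
- pliers_1: Pliers with red handles, 185 x 36 x 14, lying, a bystander; origin under the middle.
- tape_measure: Orange tape measure, 32 x 93 x 64, a bystander; origin under its middle.
There are look-alikes about, which are no part of the job. There is more than one size of the stand; the job needs the largest.

How it is judged:
By the outcome, as a careful person would: the job done as asked, in the order asked, and still so for the second after the job is handed in, with the robot touching nothing.
It also fails if it takes over 64 s, if anything falls off the work surface, if the arm or the gripper's body presses on something with over 40 N, if the wrist force passes 120 N, or if a joint passes its speed limit or range.

## Working session

There is one attempt and no reset: what is moved stays moved. The work goes in short steps, Python scripts to look and compute and a shell command to move; the robot and the scene stay as the last step left them, time stands still between calls to the robot, and variables do not carry over. Pictures are saved under pics/ and viewed, at most 10 in all, crops included, and the job is handed in when it is done.

```bash
ls; mkdir -p pics
cat > h.py <<'E'
import numpy as np, cv2
from bench import ctrl, get_image, job
from scipy.spatial.transform import Rotation as R
def Ttool():
    s=ctrl.get_state(); T=np.eye(4); T[:3,:3]=R.from_rotvec(s["tool_rot"]).as_matrix(); T[:3,3]=s["position"]; return T
def grab(name,fn=None):
    Tt=Ttool(); im=get_image(name)
    if name=="wrist": im["T"]=Tt@np.array(im["T_tool_cam"])
    im["T"]=np.array(im["T"])
    im["bgr"]=np.ascontiguousarray(im["pixels"][:,:,::-1])
    if fn: cv2.imwrite("pics/"+fn,im["bgr"])
    np.save("/tmp/%s.npy"%name,im,allow_pickle=True); return im
def last(name): return np.load("/tmp/%s.npy"%name,allow_pickle=True).item()
def ray(im,u,v):
    d=np.array([(u-im["cx"])/im["fx"],(v-im["cy"])/im["fy"]]); r=d.copy()
    for _ in range(20): r=d/(1+im["k1"]*(r@r))
    w=im["T"][:3,:3]@np.array([r[0],r[1],1]); return im["T"][:3,3],w/np.linalg.norm(w)
def onz(im,u,v,z):
    o,d=ray(im,u,v); return o+d*(z-o[2])/d[2]
def proj(im,p):
    q=np.linalg.inv(im["T"])@np.append(p,1); a=q[:2]/q[2]; a=a*(1+im["k1"]*(a@a))
    return np.array([a[0]*im["fx"]+im["cx"],a[1]*im["fy"]+im["cy"]])
def tri(rays):
    A=0;b=0
    for o,d in rays:
        P=np.eye(3)-np.outer(d,d); A=A+P; b=b+P@o
    return np.linalg.solve(A,b)
E
python3 - <<'E'
from h import *
a=grab("scene","scene.png");b=grab("side","side.png")
print(a["T"],b["T"],a["fx"],a["k1"],ctrl.get_state())
E
```

```text
pics
[[-0.88510223 -0.25202338  0.39125217  0.00629439]
 [-0.46503551  0.51204485 -0.7221856   0.74174906]
 [-0.018331   -0.82115424 -0.57041186  0.77763266]
 [ 0.          0.          0.          1.        ]] [[-0.97566398 -0.11445911  0.18702647  0.31207491]
 [-0.21863119  0.44269574 -0.86960962  0.79069604]
 [ 0.01673892 -0.8893366  -0.45694662  0.54257088]
 [ 0.          0.          0.          1.        ]] 542.6870253266396 -0.0852258298088078 {'time': 0.1, 'joint_positions': array([ 1.2600756 ,  0.32174276, -0.07008117,  1.4515609 ,  0.02260506,
        1.37079725, -0.05689405]), 'qd': array([-2.35724670e-04, -1.86610263e-03, -1.53338750e-03, -3.46947816e-03,
        4.72738586e-04, -8.20648528e-05, -3.37569456e-05]), 'joint_torque': array([-7.08092157e-04, -4.92573130e+01, -4.06026402e-01, -3.13403141e+01,
       -6.41111727e-02,  3.94409441e-02,  5.58981264e-05]), 'position': array([ 0.20723117, -0.6155543 ,  0.22157086]), 'tool_rot': array([-3.09858469e+00, -5.07764448e-01,  5.90877948e-04]), 'ft_force': array([-0.21266144,  0.24399998,  0.20610826]), 'torque': array([ 8.29689775e-05, -2.08976523e-04,  3.58886282e-03]), 'grip_force': 0.0, 'grip_width': 1.0013877918681446}
```

View pics/scene.png

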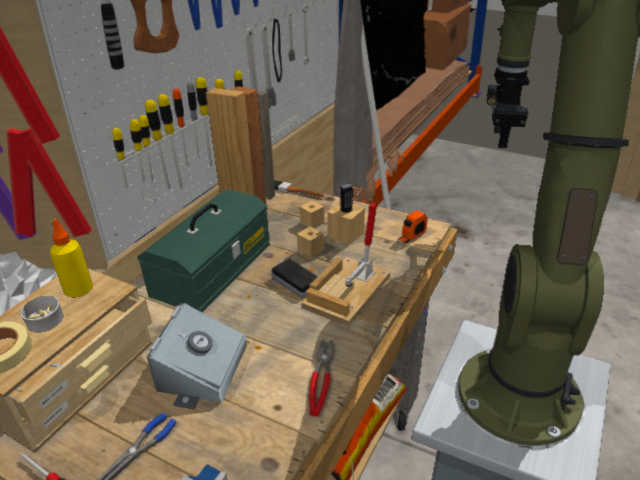

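View pics/side.png

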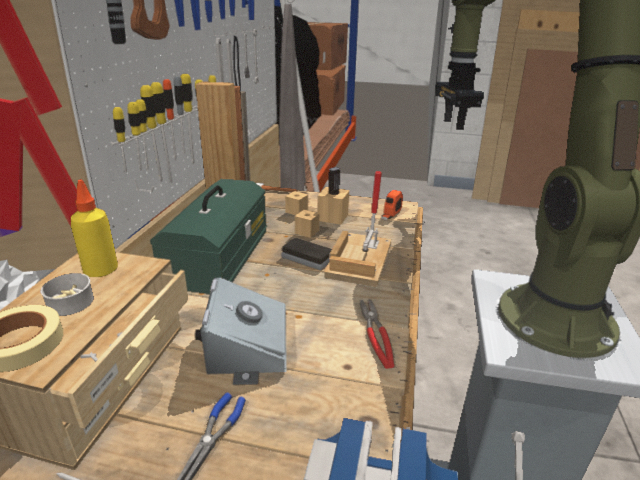

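Candidates: the black driver is at scene (346,198), in the largest block at (346,222). The look-alikes are the small blocks at (312,212) and (310,240), the red clamp handle at (370,225), and the wall drivers. The fastener is at (201,342). I'll check these in one close crop montage.

```bash
python3 - <<'E'
from h import *
a=last("scene");b=last("side")
def c(im,u,v,w=50,h=37): return cv2.resize(im["bgr"][v-h:v+h,u-w:u+w],(400,300),interpolation=cv2.INTER_CUBIC)
m=np.vstack([np.hstack([c(a,340,215),c(b,325,205)]),np.hstack([c(a,200,350,66,50),c(b,245,325,66,50)])])
cv2.imwrite("pics/m1.png",m)
bz=tri([ray(a,201,342),ray(b,249,312)]); print("bezel",bz, proj(a,bz),proj(b,bz))
E
python3 -m crank --help 2>&1 | head -20
```

```text
bezel [0.55810968 0.1997482  0.06396303] [201.19490402 342.47655998] [248.7224663  311.50905147]
invalid input: not JSON, or not a number
```

View pics/m1.png

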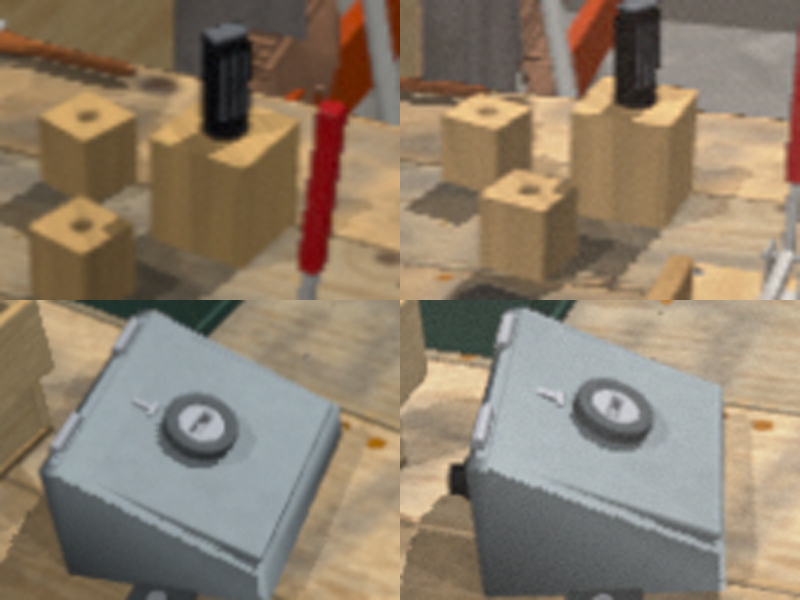

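Run:
```python
from h import *
np.set_printoptions(precision=4,suppress=True)
a=last("scene");b=last("side")
print("T",tri([ray(a,182.8,335.3),ray(b,228.5,307)]))
print("bez z.072",onz(a,200.3,342,.072),onz(b,249.2,312,.072))
f1,f2=onz(a,245.5,334.7,.030),onz(a,220.5,387.5,.03);h1,h2=onz(a,183.5,304,.091),onz(a,150.5,355.4,.091)
print(f1,f2,h1,h2,"yaw",[np.degrees(np.arctan2(*(q-p)[1::-1])) for p,q in((f1,h1),(f2,h2))],[np.degrees(np.arctan2(-(q-p)[0],(q-p)[1])) for p,q in((f1,f2),(h1,h2))])
print("mid",(f1+f2+h1+h2)/4)
print("driver top",tri([ray(a,346.5,187),ray(b,335,170)]),onz(a,346.5,187,.145),onz(b,335,170,.145))
print("driver collar",onz(a,346.2,211,.075),onz(b,334,194,.075))
```

```text
T [0.5902 0.2108 0.0767]
bez z.072 [0.5542 0.2056 0.072 ] [0.5527 0.2108 0.072 ]
[0.5185 0.1155 0.03  ] [0.4815 0.2507 0.03  ] [0.6361 0.1496 0.091 ] [0.5979 0.2883 0.091 ] yaw [np.float64(16.16626227077726), np.float64(17.88710165596295)] [np.float64(15.294336251575572), np.float64(15.380194619600793)]
mid [0.5585 0.201  0.0605]
driver top [ 0.5137 -0.3431  0.141 ] [ 0.513  -0.3393  0.145 ] [ 0.5097 -0.327   0.145 ]
driver collar [ 0.5141 -0.3412  0.075 ] [ 0.511  -0.3319  0.075 ]
```

```bash
cat > st.py <<'E'
from h import *
s=ctrl.get_state();M=Ttool()
print("t%.2f"%s["time"],"q",s["joint_positions"].round(3),"p",s["position"].round(4),"x",M[:3,0].round(3),"y",M[:3,1].round(3),"z",M[:3,2].round(3),"tilt%.1f"%np.degrees(np.arccos(-M[2,2])),"F",s["ft_force"].round(1),"w",round(s["grip_width"]*87,1),s["grip_force"])
E
python3 -m crank '[[[0,0,-40,0,-1],[0,0,-40,0,-1],[0,0,-40,0,-1],[0,0,-40,0,-1],[0,0,-40,0,-1],[0,0,-40,0,-1],[0,0,-40,0,-1],[0,0,-40,0,-1],[0,0,-40,0,-1],[0,0,-40,0,-1]]]'; python3 st.py
```

```text
time: 0.93
position: [0.2034, -0.6035, 0.5764]
tool_rot: [3.049, 0.5, 0.011]
ft_force: [-0.3, -0.1, -0.9]
grip_width: 1.0
grip_force: 0.0
t0.93 q [ 1.094  0.386  0.215  0.658 -0.092  2.052  0.   ] p [ 0.2034 -0.6035  0.5764] x [ 0.948  0.319 -0.001] y [ 0.319 -0.946  0.052] z [ 0.015 -0.05  -0.999] tilt3.0 F [-0.3 -0.1 -0.9] w 87.0 0.0
```

```bash
python3 -m crank '[[[0,0,-40,0,-1],[0,0,-40,0,-1],[0,0,-40,0,-1]]]' >/dev/null; python3 st.py;python3 -m crank '[[[0,0,40,0,-1],[0,0,40,0,-1],[0,0,40,0,-1]]]'>/dev/null; python3 st.py
```

```text
t1.18 q [ 1.055e+00  2.960e-01  2.510e-01  6.610e-01 -8.800e-02  2.053e+00
 -2.000e-03] p [ 0.1932 -0.5731  0.6312] x [ 0.948  0.319 -0.001] y [ 0.316 -0.939  0.139] z [ 0.044 -0.132 -0.99 ] tilt8.0 F [ 0.  -0.3  0.1] w 86.8 0.0
t1.43 q [ 1.015  0.177  0.233  1.067 -0.041  1.759 -0.014] p [ 0.1984 -0.589   0.512 ] x [ 0.948  0.319 -0.   ] y [ 0.316 -0.938  0.142] z [ 0.045 -0.135 -0.99 ] tilt8.2 F [ 0.5 -0.9 -0.4] w 87.0 0.0
```

```bash
python3 -m crank '[[[0,-20,40,0,-1],[0,-20,40,0,-1],[0,-20,40,0,-1],[0,-20,40,0,-1],[0,-20,40,0,-1],[0,-20,40,0,-1]]]' >/dev/null; python3 st.py;python3 -m crank '[[[0,-40,0,0,-1],[0,-40,0,0,-1],[0,-40,0,0,-1],[0,-40,0,0,-1]]]'>/dev/null; python3 st.py
```

```text
t1.93 q [ 0.99  -0.047  0.195  1.77   0.019  1.279 -0.064] p [ 0.1724 -0.5122  0.2729] x [ 0.948  0.319 -0.   ] y [ 0.316 -0.939  0.138] z [ 0.044 -0.131 -0.99 ] tilt7.9 F [ 0.4 -1.5 -0.5] w 86.9 0.0
t2.27 q [ 1.049 -0.301  0.108  2.068  0.034  1.291 -0.106] p [ 0.1268 -0.3779  0.2273] x [0.949 0.315 0.007] y [ 0.313 -0.946  0.081] z [ 0.032 -0.075 -0.997] tilt4.7 F [-0.6 -0.2 -0.6] w 87.1 0.0
```

```bash
python3 -m crank '[[[0,-30,0,0,-1],[0,-30,0,0,-1]]]' >/dev/null; python3 st.py
```

```text
t2.43 q [ 1.151 -0.301  0.03   2.116 -0.007  1.294 -0.067] p [ 0.1198 -0.3527  0.2037] x [0.948 0.316 0.018] y [ 0.316 -0.948  0.031] z [ 0.027 -0.024 -0.999] tilt2.1 F [ 0.1 -0.3 -0.2] w 87.4 0.0
```

```bash
python3 -m crank '[[[0,-20,0,0,-1],[30,0,-30,0,-1],[40,10,-25,0,-1],[40,10,-25,0,-1],[40,10,-25,0,-1],[40,10,-25,0,-1],[40,10,-20,0,-1],[40,10,-10,0,-1],[30,10,0,0,-1],[0,0,0,0,-1]]]' >/dev/null; python3 st.py
python3 - <<'E'
from h import *
w=grab("wrist","w1.png");print(np.array(w["T_tool_cam"]).round(3),w["fx"]); print(proj(w,[.513,-.338,.145]))
E
```

```text
t3.27 q [ 1.112 -0.007 -0.48   1.57  -0.01   1.546 -0.605] p [ 0.403  -0.3206  0.3523] x [0.944 0.328 0.024] y [ 0.327 -0.945  0.022] z [ 0.029 -0.013 -0.999] tilt1.8 F [-0.4  0.6 -1.2] w 87.1 0.0
[[-0.001 -0.952 -0.308  0.084]
 [ 1.    -0.001 -0.    -0.001]
 [-0.    -0.308  0.952 -0.164]
 [ 0.     0.     0.     1.   ]] 407.5279391644933
[376.98700543  91.09953585]
```

```bash
python3 -m crank '[[[30,15,0,0,-1],[35,20,10,0,-1],[30,15,10,0,-1],[0,0,20,0,-1],[0,0,10,0,-1],[0,0,0,0,-1]]]' >/dev/null; python3 st.py
python3 - <<'E'
from h import *
w=grab("wrist","w2.png"); print(proj(w,[.513,-.338,.145]))
E
```

```text
t3.82 q [ 1.003  0.223 -0.538  1.445  0.116  1.482 -0.778] p [ 0.5015 -0.3411  0.302 ] x [0.948 0.319 0.014] y [ 0.318 -0.948  0.018] z [ 0.019 -0.012 -1.   ] tilt1.3 F [-1.  -0.2 -0.5] w 87.1 0.0
[319.11585271 200.09673112]
```

View pics/w2.png

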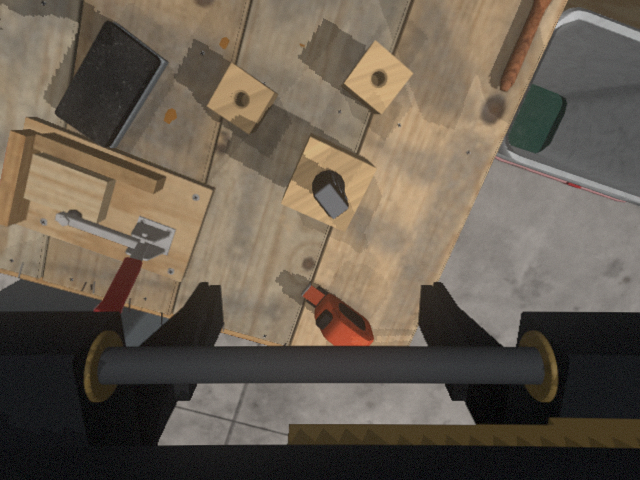

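The wrist view shows the driver cap at about (331,203) in the largest block. The sanding block, the clamp and the tape are clear of the approach. Next I'll measure the cap's centre and yaw.

Run:
```python
from h import *
w=last("wrist"); hsv=cv2.cvtColor(w["bgr"],cv2.COLOR_BGR2HSV)
m=((hsv[...,1]<70)&(hsv[...,2]>60)&(hsv[...,2]<190)).astype(np.uint8)
r=np.zeros_like(m);r[175:230,305:360]=m[175:230,305:360]
n,l,s,c=cv2.connectedComponentsWithStats(r);k=1+np.argmax(s[1:,4]);print(s[1:],c[1:])
cnt=cv2.findContours((l==k).astype(np.uint8),0,2)[0][0]
(cc,sz,an)=cv2.minAreaRect(cnt);bx=cv2.boxPoints((cc,sz,an));print(cc,sz,an,bx)
P=np.array([onz(w,*p,.145) for p in bx]);print(P, P.mean(0))
M=Ttool()
e=[P[1]-P[0],P[2]-P[1]];L=max(e,key=np.linalg.norm);print([np.linalg.norm(x) for x in e])
print("centre in tool mm",(M[:3,:3].T@(P.mean(0)-M[:3,3])*1000), "long axis angle in tool deg",np.degrees(np.arctan2(L@M[:3,1],L@M[:3,0])))
cv2.imwrite("pics/c2.png",cv2.resize(w["bgr"][160:240,290:380],None,fx=6,fy=6,interpolation=cv2.INTER_CUBIC))
```

```text
[[332 175  12  19  51]
 [340 176   1   1   1]
 [314 183  34  36 657]
 [343 184   1   1   1]
 [344 193   1   2   2]
 [345 196   3   4   7]
 [358 210   1   1   1]
 [351 212   9  18  88]
 [307 216  18  10  46]
 [305 221   1   2   2]
 [351 223   2   2   2]
 [326 225   1   1   1]
 [350 225   1   1   1]
 [310 229   1   1   1]
 [316 228   1   1   1]
 [321 228   1   1   1]
 [327 229   1   1   1]] [[337.17647059 184.35294118]
 [340.         176.        ]
 [330.76407915 200.60882801]
 [343.         184.        ]
 [344.         193.5       ]
 [345.71428571 197.71428571]
 [358.         210.        ]
 [356.625      221.31818182]
 [314.39130435 221.13043478]
 [305.         221.5       ]
 [351.5        223.5       ]
 [326.         225.        ]
 [350.         225.        ]
 [310.         229.        ]
 [316.         228.        ]
 [321.         228.        ]
 [327.         229.        ]]
(330.8011169433594, 200.69146728515625) (32.07078552246094, 21.03502082824707) 52.4314079284668 [[312.68774 194.39407]
 [329.3606  181.56879]
 [348.9145  206.98886]
 [332.24164 219.81415]]
[[ 0.51580318 -0.331634    0.145     ]
 [ 0.52978444 -0.34098124  0.145     ]
 [ 0.51516942 -0.36272888  0.145     ]
 [ 0.50077517 -0.35339034  0.145     ]] [ 0.51538305 -0.34718362  0.145     ]
[np.float64(0.016818037238341885), np.float64(0.02620226290736179)]
centre in tool mm [  8.50187817   6.37481974 159.58424892] long axis angle in tool deg 142.4391394840898
```

View pics/c2.png

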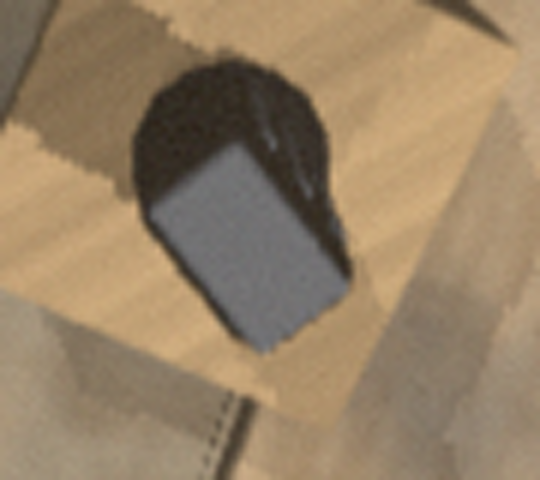

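```bash
python3 -m crank '[[[7.7,5.5,10,-0.12,-1],[0,0,15,-0.12,-1],[0,0,15,-0.12,-1],[0,0,15,-0.12,-1],[0,0,10,-0.12,-1],[0,0,10,-0.056,-1],[0,0,0,0,-1],[0,0,0,0,-1]]]' >/dev/null; python3 st.py
python3 - <<'E'
from h import *
w=grab("wrist","w3.png"); hsv=cv2.cvtColor(w["bgr"],cv2.COLOR_BGR2HSV)
p=proj(w,[.5154,-.3472,.145]);print(p)
u,v=p.round().astype(int)
m=((hsv[...,1]<70)&(hsv[...,2]>60)&(hsv[...,2]<190)).astype(np.uint8)
r=np.zeros_like(m);r[v-60:v+60,u-60:u+60]=m[v-60:v+60,u-60:u+60]
n,l,s,c=cv2.connectedComponentsWithStats(r);k=1+np.argmax(s[1:,4])
cc,sz,an=cv2.minAreaRect(cv2.findContours((l==k).astype(np.uint8),0,2)[0][0]);print(cc,sz,an)
M=Ttool();P=onz(w,*cc,.145);print(P,M[:3,:3].T@(P-M[:3,3])*1000)
E
```

```text
t4.53 q [ 1.053  0.282 -0.613  1.53   0.169  1.352 -0.166] p [ 0.514  -0.3459  0.2324] x [ 0.559  0.829 -0.   ] y [ 0.829 -0.559  0.031] z [ 0.026 -0.017 -1.   ] tilt1.8 F [-0.2  0.   0.4] w 86.9 0.0
[321.01898941 240.56913935]
(318.79534912109375, 262.4176330566406) (84.27389526367188, 43.890953063964844) 78.2317123413086
[ 0.50564801 -0.35901649  0.145     ] [-15.95324004  -2.91139291  87.74405873]
```

Run:
```python
from h import *
w=last("wrist"); c0=w["bgr"][240,321].astype(int);print(c0)
b=cv2.GaussianBlur(w["bgr"],(5,5),0).astype(int)
m=(np.abs(b-c0).max(2)<18).astype(np.uint8);r=np.zeros_like(m);r[195:290,265:380]=m[195:290,265:380]
r=cv2.morphologyEx(r,cv2.MORPH_OPEN,np.ones((5,5)))
n,l,s,c=cv2.connectedComponentsWithStats(r);k=l[240,321]
cc,sz,an=cv2.minAreaRect(cv2.findContours((l==k).astype(np.uint8),0,2)[0][0]);print(cc,sz,an)
M=Ttool();P=onz(w,*cc,.145);print(P,M[:3,:3].T@(P-M[:3,3])*1000)
cv2.imwrite("pics/c3.png",cv2.resize(w["bgr"][180:300,240:400],None,fx=4,fy=4))
```

```text
[115 110 112]
(321.0, 242.0) (36.0, 20.0) 90.0
[ 0.5148394 -0.3480084  0.145    ] [-1.68845026 -1.43731259 87.79478516]
```

View pics/c3.png

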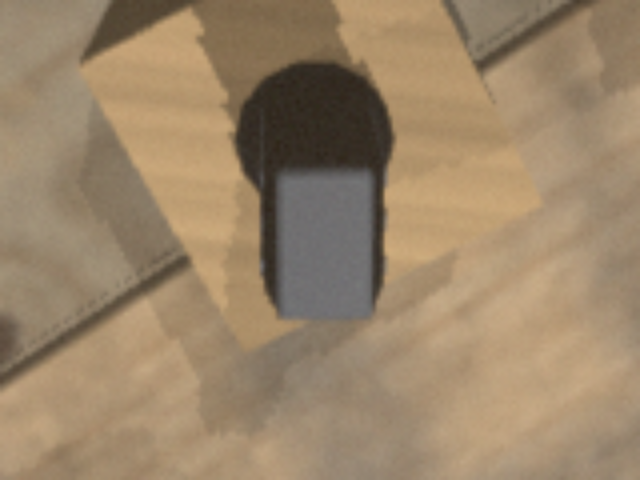

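```bash
python3 -m crank '[[[-2,-3,10,0,-1],[0,0,30,0,-1],[0,0,35,0,-1],[0,0,35,0,-1],[0,0,25,0,-1],[0,0,6,0,-1],[0,0,0,0,-1]]]' 40 >/dev/null; python3 st.py; python3 -m crank '[[[0,0,0,0,1],[0,0,0,0,1],[0,0,0,0,1],[0,0,0,0,1],[0,0,0,0,1],[0,0,0,0,1]]]' 40 >/dev/null; python3 st.py
```

```text
t5.17 q [ 1.029  0.397 -0.586  1.694  0.244  1.098 -0.217] p [ 0.5136 -0.3465  0.0881] x [0.556 0.831 0.002] y [ 0.831 -0.556  0.026] z [ 0.022 -0.013 -1.   ] tilt1.5 F [ 0.5  0.5 -0.2] w 87.0 0.0
t5.67 q [ 1.029  0.394 -0.587  1.692  0.244  1.097 -0.217] p [ 0.5154 -0.3473  0.0906] x [0.556 0.831 0.001] y [ 0.831 -0.556  0.031] z [ 0.026 -0.016 -1.   ] tilt1.8 F [0.3 0.2 0.2] w 55.1 0.0
```

```bash
python3 -m crank '[[[0,0,0,0,1],[0,0,0,0,1],[0,0,0,0,1],[0,0,0,0,1],[0,0,0,0,1],[0,0,0,0,1],[0,0,0,0,1],[0,0,0,0,1]]]' 40 >/dev/null; python3 st.py
```

```text
t6.33 q [ 1.029  0.395 -0.587  1.692  0.244  1.097 -0.217] p [ 0.5152 -0.3471  0.0899] x [0.556 0.831 0.001] y [ 0.831 -0.556  0.03 ] z [ 0.026 -0.015 -1.   ] tilt1.7 F [-0.2  0.5  0.4] w 19.8 39.99994800891727
```

```bash
python3 -m crank '[[[0,0,-15,0,1],[0,0,-35,0,1],[0,0,-35,0,1],[0,0,-35,0,1],[0,0,-40,0,1],[0,0,-40,0,1],[0,0,-40,0,1],[10,-5,-30,0,1],[25,-15,-10,0,1],[30,-19,0,0,1]]]' >/dev/null; python3 st.py;  python3 -m crank '[[[34,-19,0,0,1],[34,-19,0,0,1],[34,-19,0,0,1],[34,-19,0,0,1],[34,-19,0,0,1],[34,-19,0,0,1],[34,-19,0,0,1],[34,-19,0,0,1],[34,-19,0,0,1],[34,-19,0,0,1]]]' >/dev/null; python3 st.py
```

```text
t7.17 q [ 1.011  0.158 -0.661  1.387  0.103  1.595 -0.232] p [ 0.5122 -0.2691  0.3718] x [0.56  0.829 0.002] y [ 0.828 -0.56   0.035] z [ 0.03  -0.018 -0.999] tilt2.0 F [ 0.2 -0.7 -1.1] w 19.7 39.99898667447269
t8.00 q [ 0.572  0.158 -0.967  1.438  0.154  1.596 -0.972] p [0.5423 0.1228 0.3635] x [0.556 0.831 0.001] y [ 0.831 -0.556  0.03 ] z [ 0.026 -0.016 -1.   ] tilt1.7 F [ 1.  -0.4 -2. ] w 19.7 39.99782255385071
```

```bash
python3 -m crank '[[[0,0,-40,0,1],[0,0,-40,0,1],[0,0,-40,0,1],[0,0,-40,0,1],[0,0,-40,0,1],[0,0,-40,0,1],[0,0,-40,0,1],[0,0,-40,0,1]]]' >/dev/null; python3 st.py
```

```text
t8.67 q [-0.011  0.249 -0.416  0.902  0.142  2.039 -0.941] p [0.5466 0.1292 0.551 ] x [ 0.553  0.832 -0.042] y [ 0.833 -0.553  0.006] z [-0.018 -0.038 -0.999] tilt2.4 F [ 0.5 -1.  -2.6] w 19.5 40.00024084467441
```

```bash
python3 -m crank '[[[0,0,-40,0,1],[0,0,-40,0,1],[0,0,-40,0,1],[0,0,-40,0,1],[0,0,-40,0,1]]]' >/dev/null; python3 st.py
```

```text
t9.08 q [-0.63   0.227  0.463  0.87  -0.069  2.052 -0.799] p [0.5436 0.1295 0.5815] x [ 0.555  0.832 -0.018] y [ 0.832 -0.554  0.038] z [ 0.021 -0.036 -0.999] tilt2.4 F [ 0.   0.2 -1.4] w 19.5 39.999961727298796
```

```bash
python3 -m crank '[[[0,0,-40,0,1],[0,0,-40,0,1],[0,0,-40,0,1]]]' >/dev/null; python3 st.py; python3 -m crank '[[[0,0,-40,0,1],[0,0,-40,0,1],[0,0,-40,0,1]]]' >/dev/null; python3 st.py
```

```text
t9.33 q [-0.759  0.168  0.589  0.834 -0.065  2.053 -0.802] p [0.5258 0.1276 0.6327] x [0.55  0.834 0.053] y [ 0.827 -0.552  0.106] z [ 0.118 -0.014 -0.993] tilt6.8 F [ 0.2 -0.3 -1. ] w 19.5 39.99972151592374
t9.58 q [-1.035  0.108  0.858  0.81  -0.055  2.053 -0.804] p [0.5021 0.1239 0.6804] x [0.539 0.834 0.12 ] y [ 0.816 -0.552  0.17 ] z [ 0.208  0.006 -0.978] tilt12.0 F [-0.1  0.9 -0.3] w 19.7 39.99973819591105
```

```bash
python3 -m crank '[[[33,-22,0,0,1],[33,-22,0,0,1],[33,-22,0,0,1],[33,-22,0,0,1]]]' >/dev/null; python3 st.py; python3 -m crank '[[[10,-8,-38,0,1],[10,-8,-38,0,1],[10,-8,-38,0,1],[0,0,-40,0,1]]]' >/dev/null; python3 st.py
```

```text
t9.92 q [-1.05   0.244  0.665  0.684 -0.082  2.053 -1.043] p [0.4999 0.2832 0.6697] x [0.536 0.834 0.132] y [ 0.815 -0.552  0.177] z [ 0.22   0.012 -0.975] tilt12.7 F [ 0.4  0.9 -1.2] w 19.5 39.99890351202339
t10.25 q [-1.386  0.185  0.933  0.657 -0.067  2.053 -1.099] p [0.4479 0.3042 0.7274] x [0.505 0.832 0.229] y [ 0.802 -0.55   0.231] z [ 0.318  0.067 -0.946] tilt18.9 F [-0.7  1.1 -2.2] w 19.6 40.00028269831091
```

```bash
python3 -m crank '[[[10,-8,-38,0,1],[0,0,-40,0,1],[0,0,-40,0,1]]]' >/dev/null; python3 st.py
```

```text
t10.50 q [-1.786  0.12   1.242  0.651  0.004  2.053 -1.138] p [0.4075 0.2971 0.7708] x [0.48  0.824 0.301] y [ 0.787 -0.556  0.267] z [ 0.387  0.109 -0.915] tilt23.7 F [ 26.7 -46.6   6.4] w 20.0 39.94271793868393
```

```bash
python3 -m crank '[[[0,0,10,0,1]]]' >/dev/null; python3 st.py
python3 - <<'E'
from h import *
grab("scene","s4.png")
E
```

```text
t10.58 q [-1.862  0.086  1.239  0.689  0.064  2.028 -1.165] p [0.4089 0.2999 0.765 ] x [0.473 0.826 0.308] y [ 0.79  -0.552  0.266] z [ 0.39   0.117 -0.913] tilt24.0 F [-0.  -0.1 -1.6] w 19.8 39.998209490440786
```

View pics/s4.png

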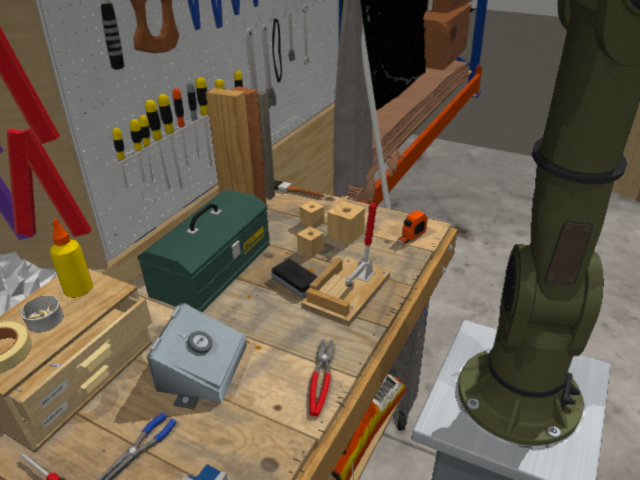

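```bash
python3 -m crank '[[[-8,0,18,0,1],[-12,-1,30,0,1],[-16,-1,36,0,1],[-16,-1,36,0,1],[-16,-1,36,0,1],[-16,-1,36,0,1],[-16,-1,36,0,1],[-16,-1,36,0,1],[-16,-1,36,0,1],[-16,-1,36,0,1]]]' >/dev/null; python3 st.py
```

```text
t11.47 q [-1.047 -0.301  0.275  1.529  0.264  1.541 -1.304] p [0.4434 0.2373 0.5229] x [0.486 0.822 0.296] y [ 0.789 -0.559  0.256] z [ 0.376  0.109 -0.92 ] tilt23.0 F [-0.1  0.1 -0.6] w 20.0 40.00123313628137
```

```bash
python3 -m crank '[[[7,17,34,0,1],[7,17,34,0,1],[-20,-7,30,0,1],[-25,-8,30,0,1]]]' >/dev/null; python3 st.py
```

```text
t11.80 q [-0.974 -0.292  0.342  1.763  0.241  1.279 -1.231] p [0.4931 0.2151 0.4001] x [0.488 0.821 0.295] y [ 0.788 -0.56   0.256] z [ 0.376  0.107 -0.92 ] tilt23.0 F [ 0.2 -0.3 -1.2] w 19.8 40.00012134667486
```

```bash
python3 -m crank '[[[-15,-6,31,0,1],[-15,-6,31,0,1],[-15,-6,31,0,1],[-15,-6,31,0,1],[-15,-6,31,0,1],[0,0,0,-0.1,1],[0,0,0,-0.12,1],[0,0,0,-0.12,1],[0,0,0,-0.12,1],[0,0,0,-0.12,1]]]' >/dev/null; python3 st.py
python3 - <<'E'
from h import *
w=grab("wrist","w4.png"); M=Ttool()
for z in (60,75,81,85): print(z,proj(w,M[:3,3]+M[:3,2]*z/1000).round(1))
print(proj(w,[.5555,.2045,.071]))
E
```

```text
t12.63 q [-0.86  -0.284  0.331  2.095  0.23   0.934 -0.615] p [0.4898 0.1876 0.2294] x [-0.031  0.994  0.105] y [ 0.926 -0.011  0.377] z [ 0.376  0.109 -0.92 ] tilt23.0 F [-0.6  0.3 -0.8] w 19.6 39.99895276967436
60 [321.2 256.2]
75 [321.2 247.6]
81 [321.2 244.4]
85 [321.2 242.3]
[322.23549829 210.95610117]
```

View pics/w4.png

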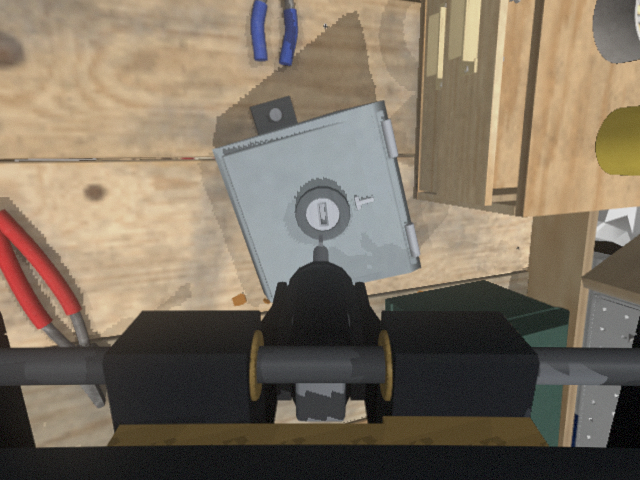

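The wrist view shows the bezel and slot at about (323,213). The slot runs nearly along image-vertical, the pointer is at (365,201), and the driver tip is at about (321,238). Now I'll get the numbers.

```bash
cat > slot.py <<'E'
from h import *
np.set_printoptions(precision=4,suppress=True)
def meas(u,v,R0=26,yaw=16.):
    w=last("wrist"); M=Ttool(); g=cv2.cvtColor(w["bgr"],cv2.COLOR_BGR2GRAY)
    r=np.zeros_like(g); cv2.circle(r,(u,v),R0,255,-1)
    # bright head disk
    t,_=cv2.threshold(g[r>0].reshape(-1,1),0,255,cv2.THRESH_OTSU)
    m=((g>t)&(r>0)).astype(np.uint8); n,l,s,c=cv2.connectedComponentsWithStats(m); k=1+np.argmax(s[1:,4])
    hull=cv2.convexHull(cv2.findContours((l==k).astype(np.uint8),0,2)[0][0]); el=cv2.fitEllipse(hull)
    ins=np.zeros_like(g); cv2.ellipse(ins,(el[0],(el[1][0]-5,el[1][1]-5),el[2]),255,-1)
    d=((g<=t)&(ins>0)).astype(np.uint8); n,l2,s,c=cv2.connectedComponentsWithStats(d); k2=1+np.argmax(s[1:,4])
    rect=cv2.minAreaRect(cv2.findContours((l2==k2).astype(np.uint8),0,2)[0][0])
    print("thr",t,"head",el,"slot",rect,"tool tip proj",proj(w,M[:3,3]+M[:3,2]*.081))
    P=onz(w,*el[0],.071); T=M[:3,:3].T
    y=np.radians(yaw);b=np.radians(25);n=np.array([np.cos(y)*np.sin(b),np.sin(y)*np.sin(b),-np.cos(b)])
    def onface(u,v):
        o,dd=ray(w,u,v); return o+dd*((P-o)@n)/(dd@n)
    bx=cv2.boxPoints(rect); Q=np.array([onface(*p) for p in bx]); e=max(Q[1]-Q[0],Q[2]-Q[1],key=np.linalg.norm)
    print("head",P,"slot c",Q.mean(0),"size",np.linalg.norm(Q[1]-Q[0]),np.linalg.norm(Q[2]-Q[1]))
    Y=np.array([-np.sin(y),np.cos(y),0]);U=np.cross(n,Y); e=e*np.sign(e@Y)
    print("phi deg",np.degrees(np.arctan2(e@U,e@Y)),"toolx deg",np.degrees(np.arctan2(M[:3,0]@U,M[:3,0]@Y)),"slot in tool deg",np.degrees(np.arctan2(e@M[:3,1],e@M[:3,0])), "n in tool",T@n)
    print("centre in tool mm",T@(P-M[:3,3])*1000)
    return w,onface,P,Y,U
E
python3 - <<'E'
from slot import *
w,on,P,Y,U=meas(323,212,20)
for p in ((365,201),): q=on(*p)-P; print("pointer yaw off",q,np.degrees(np.arctan2(q@U,q@Y)))
a,b,c,d=[np.array(x) for x in ((216,149),(383,102),(418,269),(270,300))]
h=onz(w,*b,.091)-onz(w,*c,.091); print("back edge yaw",np.degrees(np.arctan2(h[1],h[0]))-90)
f=onz(w,*a,.03)-onz(w,*d,.03); print("front",np.degrees(np.arctan2(f[1],f[0]))-90)
g=onz(w,383,102,.091)-onz(w,216,149,.03);print(np.degrees(np.arctan2(g[1],g[0])))
cv2.imwrite("pics/c4.png",cv2.resize(w["bgr"][175:265,280:380],None,fx=6,fy=6,interpolation=cv2.INTER_CUBIC))
E
```

```text
thr 144.0 head ((322.22998046875, 213.67477416992188), (32.058387756347656, 32.859718322753906), 119.28730010986328) slot ((323.5, 213.5), (21.0, 7.0), 90.0) tool tip proj [321.2064 244.3565]
head [0.5555 0.2022 0.071 ] slot c [0.5565 0.2022 0.0714] size 0.005911427726003683 0.018515878121029953
phi deg 15.217602695943 toolx deg 15.134498281698278 slot in tool deg 0.06840156902811509 n in tool [0.0076 0.0336 0.9994]
centre in tool mm [ -4.2766   0.9412 172.0971]
pointer yaw off [0.0324 0.0107 0.0159] 87.95601806033417
back edge yaw 15.431805113591693
front 16.351071536851336
15.706811509976067
```

View pics/c4.png

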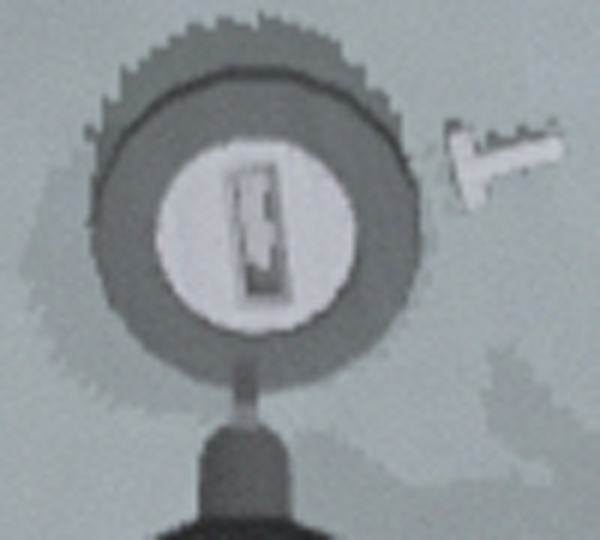

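The crop shows the slot centre at about (323,214). The slot leans about 7° from tool x, and the blade is edge-on with its tip corner at (320.7,235). Next: the exact offsets.

Run:
```python
from h import *
w=last("wrist");M=Ttool();T=M[:3,:3].T
y=np.radians(15.7);b=np.radians(25);n=np.array([np.cos(y)*np.sin(b),np.sin(y)*np.sin(b),-np.cos(b)])
P=onz(w,323,214.3,.071)
def on(u,v):
    o,d=ray(w,u,v);return o+d*((P-o)@n)/(d@n)
e=on(321.7,203)-on(324.7,225.3);et=T@e
Y=np.array([-np.sin(y),np.cos(y),0]);U=np.cross(n,Y)
print(P,np.linalg.norm(e),"slot in tool",np.degrees(np.arctan2(et[1],et[0])),"phi",np.degrees(np.arctan2(e@U,e@Y)))
print("S tool",T@(P-M[:3,3])*1000,"n",T@n)
tip=M[:3,3]+M[:3,:3]@np.array([.007,0,.081]);print("tip corner",proj(w,tip))
```

```text
[0.55616849 0.20157903 0.071     ] 0.01983757474309317 slot in tool -7.16640548686382 phi 7.702507923439443
S tool [ -4.8852675    1.59531491 172.29683946] n [0.00547547 0.03417665 0.99940081]
tip corner [321.14281212 233.87568937]
```

```bash
python3 -m crank '[[[-4.9,1.6,10,0,1],[0,0,20,-0.12,1],[0,0,25,-0.006,1],[0,0,20,0,1],[0,0,0,0,1],[0,0,0,0,1]]]' >/dev/null; python3 st.py
python3 - <<'E'
from h import *
w=grab("wrist","w5.png"); M=Ttool()
p=M[:3,3]+M[:3,:3]@np.array([.007,0,.081]);print(proj(w,p),proj(w,[.5562,.2016,.071]))
u,v=proj(w,[.5562,.2016,.071]).round().astype(int);print(u,v)
cv2.imwrite("pics/c5.png",cv2.resize(w["bgr"][v-45:v+45,u-60:u+60],None,fx=6,fy=6,interpolation=cv2.INTER_CUBIC))
E
```

```text
t13.18 q [-0.886 -0.152  0.413  2.137  0.194  0.757 -0.45 ] p [0.5195 0.191  0.1598] x [-0.14   0.988  0.059] y [0.916 0.107 0.386] z [ 0.375  0.108 -0.921] tilt23.0 F [ 0.  -0.6 -0.3] w 19.4 40.00003122724593
[323.51267543 233.2339206 ] [321.77610118 236.48696641]
322 236
```

View pics/c5.png

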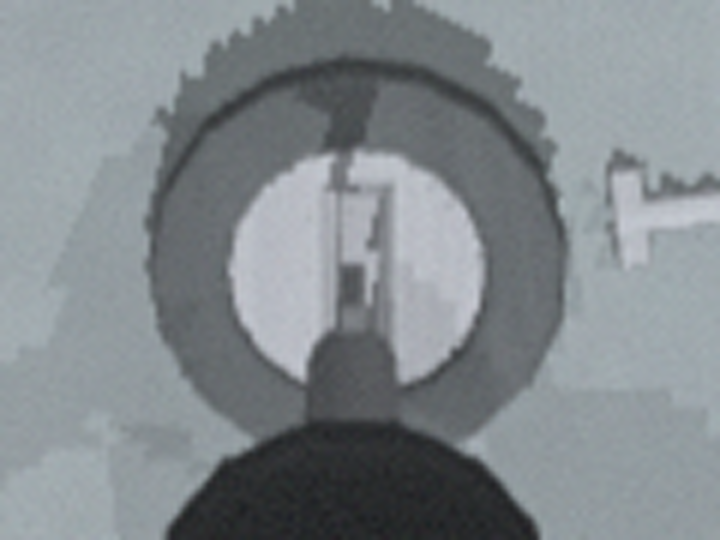

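```bash
python3 -m crank '[[[1.2,1.1,0,0,1],[0,0,8,0,1],[0,0,6,0,1],[0,0,0,0,1]]]' >/dev/null; python3 st.py; python3 -m crank '[[[0,0,2,0,1],[0,0,1.5,0,1],[0,0,0,0,1]]]' >/dev/null; python3 st.py
```

```text
t13.57 q [-0.889 -0.122  0.423  2.138  0.179  0.723 -0.437] p [0.5261 0.1952 0.1485] x [-0.144  0.988  0.06 ] y [0.915 0.11  0.388] z [ 0.377  0.11  -0.92 ] tilt23.1 F [-0.5 -0.7 -1.2] w 19.8 39.99995787162334
t13.82 q [-0.889 -0.115  0.425  2.138  0.176  0.715 -0.434] p [0.5276 0.1958 0.146 ] x [-0.144  0.988  0.06 ] y [0.915 0.11  0.389] z [ 0.378  0.111 -0.919] tilt23.2 F [-0.2 -0.5 -1.3] w 19.8 40.000020316801965
```

```bash
python3 -m crank '[[[0,0,2,0,1],[0,0,1,0,1],[0,0,0,0,1]]]' >/dev/null; python3 st.py; python3 -m crank '[[[0,0,1.5,0,1],[0,0,0,0,1]]]' >/dev/null; python3 st.py
```

```text
t14.07 q [-0.889 -0.111  0.426  2.137  0.172  0.713 -0.431] p [0.5287 0.1962 0.1451] x [-0.144  0.988  0.061] y [0.915 0.109 0.389] z [ 0.377  0.111 -0.919] tilt23.2 F [-11.1  -3.4  13.3] w 20.1 40.00466893427074
t14.23 q [-0.889 -0.11   0.427  2.136  0.17   0.712 -0.43 ] p [0.5291 0.1963 0.1448] x [-0.143  0.988  0.061] y [0.915 0.109 0.388] z [ 0.377  0.112 -0.919] tilt23.1 F [-17.5  -6.9  22.6] w 19.8 40.01233673421666
```

```bash
python3 -m crank '[[[0,0,-2.5,0,1],[0,0,0,0,1]]]' >/dev/null; python3 st.py
python3 - <<'E'
from h import *
w=grab("wrist","w6.png"); g=cv2.cvtColor(w["bgr"],cv2.COLOR_BGR2GRAY)
print("     ",*range(308,338))
for v in range(214,256,2): print(v,*g[v,308:338])
E
```

```text
t14.40 q [-0.889 -0.113  0.426  2.138  0.173  0.711 -0.432] p [0.5289 0.1964 0.1458] x [-0.144  0.988  0.061] y [0.914 0.109 0.391] z [ 0.379  0.112 -0.918] tilt23.3 F [-4.2 -1.6  7.7] w 19.9 40.00034363474697
      308 309 310 311 312 313 314 315 316 317 318 319 320 321 322 323 324 325 326 327 328 329 330 331 332 333 334 335 336 337
214 62 66 68 67 67 65 68 71 67 61 63 64 62 67 64 63 63 69 70 75 90 107 114 114 110 114 115 113 115 116
216 86 95 99 105 88 86 84 79 84 82 74 79 75 76 73 70 70 72 70 64 63 66 71 85 102 105 113 112 115 114
218 108 108 103 93 82 81 82 80 83 82 84 82 85 83 86 85 86 106 101 94 90 78 71 66 63 67 65 87 100 106
220 110 106 111 84 79 78 77 81 82 78 81 80 79 74 83 78 82 105 101 108 101 103 104 94 88 72 70 67 63 68
222 109 107 91 78 78 79 77 80 80 78 80 78 74 79 79 81 78 89 98 107 104 107 106 105 112 108 106 98 82 75
224 112 113 109 112 109 82 82 79 82 79 78 79 81 82 81 75 78 77 80 105 108 101 107 107 108 111 107 108 107 101
226 112 108 113 110 101 80 77 77 79 79 74 75 79 81 77 76 77 76 90 107 108 105 104 110 109 115 112 114 111 110
228 113 122 126 108 93 89 90 94 
[... 917 characters left out ...]
82 147 102 106
244 163 142 145 125 175 179 179 181 176 113 117 127 127 127 141 177 178 180 177 176 192 188 192 193 192 190 195 188 138 105
246 159 141 145 122 176 180 179 166 123 86 98 109 103 110 109 99 116 164 177 177 175 176 175 191 186 193 194 194 185 123
248 161 141 142 124 177 175 124 82 77 79 86 87 89 87 90 88 90 94 115 166 179 177 176 175 187 188 188 187 179 123
250 165 140 141 131 163 142 85 78 78 78 87 84 87 88 88 91 93 92 86 103 173 176 180 178 180 176 176 196 192 121
252 170 142 144 138 159 103 77 81 83 84 81 86 88 93 92 91 92 92 88 97 154 176 175 175 178 177 180 179 177 99
254 167 140 137 130 144 96 78 80 79 82 83 88 83 91 92 87 89 93 88 95 144 177 180 179 174 178 178 184 171 89
```

Run:
```python
from h import *
w=last("wrist"); g=cv2.cvtColor(w["bgr"],cv2.COLOR_BGR2GRAY); M=Ttool()
print("     ",*range(288,350,1))
for v in range(232,262,3): print(v,*g[v,288:350])
for z in (.076,.081,.086): print(proj(w,M[:3,3]+M[:3,:3]@np.array([.007,0,z])))
w5=cv2.imread("pics/w5.png",0); print("w5");
for v in range(218,246,4): print(v,*w5[v,296:350])
```

```text
288 289 290 291 292 293 294 295 296 297 298 299 300 301 302 303 304 305 306 307 308 309 310 311 312 313 314 315 316 317 318 319 320 321 322 323 324 325 326 327 328 329 330 331 332 333 334 335 336 337 338 339 340 341 342 343 344 345 346 347 348 349
232 106 106 108 113 113 111 112 114 112 113 112 111 106 125 160 183 191 193 193 191 195 187 140 124 123 126 121 124 119 124 127 126 124 124 123 125 118 115 111 128 123 113 103 110 110 109 112 115 117 110 111 109 111 113 111 111 105 91 76 67 101 159
235 109 109 108 113 113 114 109 110 113 119 150 189 189 189 191 193 190 190 191 193 183 173 172 156 167 161 159 161 144 131 103 90 91 97 122 181 152 154 185 184 182 181 166 123 103 110 110 111 112 115 111 111 108 109 114 112 109 109 104 88 67 90
238 108 109 112 113 113 112 112 124 167 184 192 185 188 187 186 192 190 193 192 196 180 171 154 118 177 178 172 178 180 175 112 88 89 91 125 188 194 189 194 195 191 190 191 186 179 153 123 109 114 113 111 108 109 109 114 111 110 107 111 108 97 76
241 110 110 110 109 110 113 165 194 191 188 190 188 188 190 189 189 190 188 179 176 164 143 150 126 175 175 18
[... 2481 characters left out ...]
 187 188 186 148 102 107 107 108 107 105 111 112
234 107 109 107 111 150 184 190 190 186 186 184 184 185 185 186 186 187 190 189 177 166 164 135 157 158 161 166 178 171 140 137 160 184 182 182 187 189 189 186 183 187 189 183 185 189 178 148 96 102 109 107 108 105 111
238 106 105 112 106 127 187 189 188 188 184 185 187 186 187 186 189 189 192 188 179 163 164 116 84 87 89 116 172 120 125 137 163 176 174 169 173 175 175 177 186 189 189 185 186 194 185 141 97 103 109 107 110 109 112
242 106 107 106 103 98 148 188 189 184 185 186 186 188 187 187 187 188 187 189 181 162 158 101 112 114 113 119 115 109 127 125 146 175 173 176 172 177 172 169 172 174 172 187 189 193 167 88 98 105 110 109 105 104 112
```

```bash
cat > rel.py <<'E'
from h import *
P=np.mean([Ttool() for _ in range(1)],0);print("S in tool mm",(P[:3,:3].T@(np.array([.5562,.2016,.071])-P[:3,3])*1000).round(2))
E
python3 -m crank '[[[0,0,-4,0,1],[-3,-3.2,0,0,1],[0,0,0,0,1],[0,0,0,0,1],[0,0,0,0,1]]]' >/dev/null; python3 st.py; python3 rel.py;python3 - <<'E'
from h import *
w=grab("wrist","w7.png"); g=cv2.cvtColor(w["bgr"],cv2.COLOR_BGR2GRAY)
for v in range(218,260,4): print(v,*g[v,296:350])
E
```

```text
t14.87 q [-0.887 -0.127  0.424  2.147  0.181  0.718 -0.435] p [0.5242 0.1921 0.1462] x [-0.144  0.988  0.06 ] y [0.915 0.11  0.389] z [ 0.378  0.111 -0.919] tilt23.2 F [ 0.6  1.1 -1.5] w 19.8 39.99992730561644
S in tool mm [ 0.28  1.05 82.28]
218 81 89 108 107 108 107 105 99 105 107 105 108 112 106 102 77 78 77 79 77 77 83 78 78 77 80 76 78 103 109 111 111 109 107 115 111 110 107 106 105 106 106 106 106 112 106 108 111 106 107 103 90 71 65
222 105 107 110 109 106 109 111 110 110 107 111 108 109 109 109 109 97 87 80 85 96 100 110 105 122 121 109 107 109 134 149 152 145 139 121 110 107 108 108 106 105 107 107 108 112 108 111 112 107 108 106 107 109 106
226 106 113 108 112 112 109 110 112 112 111 113 123 145 163 182 153 147 127 125 124 124 122 124 124 122 125 122 122 118 129 134 175 190 190 194 193 192 193 185 168 137 113 106 105 104 115 114 111 109 109 109 109 108 110
230 105 107 110 110 111 109 109 116 142 181 190 187 187 189 187 191 187 127 123 123 117 113 104 109 113 108 116 177 177 174 126 138 140 191 194 189 190 191 193 190 188 190 187 173 127 99 108 114 115 113 107 107 110 108
23
[... 749 characters left out ...]
 99 106 93 103 97 109 123 141 173 172 172 177 191 188 189 187 189 188 191 188 193 188 189 147 96 106 114 104 107
250 100 101 101 93 84 112 175 181 173 170 174 174 169 173 174 174 173 137 80 81 84 83 87 87 86 91 91 91 91 91 85 95 133 180 176 175 173 178 171 174 180 185 188 184 188 191 184 133 83 102 112 113 109 109
254 100 99 99 99 96 96 86 113 160 175 176 176 172 176 178 177 173 95 75 78 80 82 78 85 86 90 91 95 93 92 88 91 129 174 178 173 174 179 174 174 170 173 178 176 173 126 79 93 102 106 113 112 110 110
258 98 101 97 100 99 97 99 96 90 79 84 127 162 174 177 177 172 83 75 76 80 82 82 87 83 92 87 91 91 91 88 91 122 175 174 174 177 176 176 176 172 152 94 74 86 94 92 98 98 99 103 106 104 108
```

```bash
python3 -m crank '[[[0,1.1,0,0,1],[0,0,0,0,1],[0,0,2,0,1],[0,0,0,0,1]]]' >/dev/null; python3 st.py; python3 rel.py;python3 -m crank '[[[0,0,2,0,1],[0,0,0,0,1]]]' >/dev/null; python3 st.py; python3 rel.py
```

```text
t15.25 q [-0.887 -0.12   0.427  2.145  0.177  0.714 -0.431] p [0.5261 0.1926 0.1449] x [-0.144  0.988  0.06 ] y [0.915 0.11  0.389] z [ 0.378  0.111 -0.919] tilt23.2 F [-0.3  0.  -1.5] w 20.1 40.000101565383375
S in tool mm [ 0.17 -0.27 80.29]
t15.42 q [-0.887 -0.116  0.428  2.146  0.175  0.709 -0.429] p [0.5269 0.1928 0.143 ] x [-0.144  0.988  0.06 ] y [0.915 0.11  0.389] z [ 0.378  0.111 -0.919] tilt23.2 F [-0.6  0.1 -0.8] w 19.6 39.999974998645484
S in tool mm [ 0.21 -0.19 78.25]
```

Past the earlier contact depth with no force, so the blade is in the slot. I'll press on towards the bottom.

```bash
python3 -m crank '[[[0,0,1.5,0,1],[0,0,0,0,1]]]' >/dev/null; python3 st.py; python3 rel.py;python3 -m crank '[[[0,0,1.5,0,1],[0,0,0,0,1]]]' >/dev/null; python3 st.py; python3 rel.py
```

```text
t15.58 q [-0.887 -0.113  0.429  2.146  0.173  0.705 -0.427] p [0.5275 0.1929 0.1418] x [-0.144  0.988  0.06 ] y [0.915 0.11  0.389] z [ 0.378  0.111 -0.919] tilt23.2 F [ 0.5 -1.1 -1.7] w 19.6 39.99992001336068
S in tool mm [ 0.21 -0.31 76.88]
t15.75 q [-0.887 -0.11   0.43   2.146  0.171  0.702 -0.426] p [0.528  0.1932 0.1405] x [-0.144  0.988  0.06 ] y [0.915 0.11  0.389] z [ 0.378  0.111 -0.919] tilt23.2 F [-0.1  1.1 -1.5] w 19.4 40.00003199558705
S in tool mm [ 0.12 -0.35 75.43]
```

```bash
python3 -m crank '[[[0,0,1.2,0,1],[0,0,0,0,1]]]' >/dev/null; python3 st.py; python3 rel.py
```

```text
t15.92 q [-0.887 -0.107  0.431  2.147  0.17   0.699 -0.425] p [0.5285 0.1933 0.1394] x [-0.144  0.988  0.06 ] y [0.915 0.11  0.389] z [ 0.378  0.111 -0.919] tilt23.2 F [ 0.4  0.2 -1.8] w 19.8 39.999952828511596
S in tool mm [ 0.17 -0.39 74.26]
```

```bash
python3 -m crank '[[[0,0,1,0,1],[0,0,0,0,1]]]' >/dev/null; python3 st.py; python3 rel.py
```

```text
t16.08 q [-0.887 -0.106  0.432  2.146  0.169  0.697 -0.424] p [0.5289 0.1935 0.1389] x [-0.144  0.988  0.06 ] y [0.915 0.11  0.389] z [ 0.378  0.111 -0.919] tilt23.2 F [-0.9 -1.6  1.4] w 19.6 40.00025671441108
S in tool mm [ 3.000e-02 -6.100e-01  7.362e+01]
```

```bash
cat >> st.py <<'E'
u=np.radians(15.7);b=np.radians(25);Y=np.array([-np.sin(u),np.cos(u),0]);U=np.array([np.cos(u)*np.cos(b),np.sin(u)*np.cos(b),np.sin(b)])
print("phi_tool %.1f"%np.degrees(np.arctan2(M[:3,0]@U,M[:3,0]@Y)),"F tool",(M[:3,:3].T@s["ft_force"]).round(1),"Tq tool",(M[:3,:3].T@s["torque"]).round(3))
E
python3 -m crank '[[[0,0,0,0.1,1],[0,0,0,0.1,1],[0,0,0,0.1,1]]]' 60 >/dev/null; python3 st.py; python3 rel.py;python3 -m crank '[[[0,0,0,0.1,1],[0,0,0,0.1,1],[0,0,0,0.1,1]]]' 60 >/dev/null; python3 st.py; python3 rel.py
```

```text
t16.33 q [-0.862 -0.104  0.408  2.146  0.163  0.697 -0.725] p [0.5286 0.1936 0.1388] x [0.137 0.975 0.174] y [ 0.916 -0.191  0.353] z [ 0.378  0.111 -0.919] tilt23.2 F [-3.1 -0.6  1.6] w 19.7 59.999788496643305
phi_tool 25.6 F tool [-0.7 -2.1 -2.7] Tq tool [ 0.8   -0.239 -0.095]
S in tool mm [-0.28 -0.22 73.63]
t16.58 q [-0.839 -0.102  0.385  2.145  0.159  0.696 -1.021] p [0.5286 0.1937 0.1388] x [0.401 0.875 0.27 ] y [ 0.835 -0.471  0.286] z [ 0.378  0.111 -0.919] tilt23.2 F [-2.4 -1.5  1.2] w 19.6 60.00021804124117
phi_tool 42.8 F tool [-2.  -1.  -2.2] Tq tool [ 0.702 -0.508 -0.105]
S in tool mm [-0.34 -0.08 73.62]
```

```bash
python3 -m crank '[[[0,0,0,0.1,1],[0,0,0,0.1,1],[0,0,0,0.1,1],[0,0,0,0.1,1]]]' >/dev/null; python3 st.py; python3 rel.py;python3 -m crank '[[[0,0,0,0.1,1],[0,0,0,0.1,1],[0,0,0,0.1,1],[0,0,0,0.1,1]]]' >/dev/null; python3 st.py; python3 rel.py
```

```text
t16.92 q [-0.808 -0.099  0.356  2.144  0.153  0.696 -1.416] p [0.5286 0.1937 0.1388] x [0.694 0.623 0.361] y [ 0.613 -0.775  0.158] z [ 0.378  0.111 -0.919] tilt23.2 F [-3.7 -0.2  1.3] w 20.0 59.99993808567524
phi_tool 65.7 F tool [-2.2 -1.9 -2.6] Tq tool [ 0.416 -0.798 -0.109]
S in tool mm [-3.600e-01  3.000e-02  7.364e+01]
t17.25 q [-0.778 -0.097  0.327  2.143  0.147  0.695 -1.812] p [0.5287 0.1937 0.1388] x [0.878 0.272 0.394] y [ 0.294 -0.956  0.005] z [ 0.378  0.111 -0.919] tilt23.2 F [-2.5 -0.6  1.2] w 19.8 59.99977916479111
phi_tool 88.6 F tool [-1.9 -0.2 -2.1] Tq tool [ 0.04 -0.94 -0.13]
S in tool mm [-0.36  0.16 73.63]
```

```bash
python3 -m crank '[[[0,0,0,0.06,1],[0,0,0,0.06,1]]]' >/dev/null; python3 st.py;python3 -m crank '[[[0,0,0,0.05,1],[0,0,0,0.04,1]]]' >/dev/null; python3 st.py; python3 rel.py
```

```text
t17.42 q [-0.769 -0.097  0.319  2.143  0.145  0.695 -1.929] p [0.5287 0.1936 0.1388] x [0.907 0.157 0.391] y [ 0.188 -0.981 -0.041] z [ 0.378  0.111 -0.919] tilt23.2 F [-3.1 -0.5  0.7] w 19.6 60.00171912834048
phi_tool 95.4 F tool [-2.6 -0.1 -1.8] Tq tool [-0.048 -0.942 -0.096]
t17.58 q [-0.763 -0.096  0.313  2.143  0.144  0.695 -2.017] p [0.5287 0.1936 0.1389] x [0.92  0.069 0.386] y [ 0.106 -0.991 -0.076] z [ 0.378  0.111 -0.919] tilt23.2 F [-2.7 -0.3  1.8] w 19.7 60.00253217294812
phi_tool 100.5 F tool [-1.8 -0.1 -2.7] Tq tool [-0.123 -0.883 -0.149]
S in tool mm [-0.4   0.2  73.66]
```

```bash
for i in 1 2 ; do python3 -m crank '[[[0,0,0,0.04,1],[0,0,0,0,1]]]' >/dev/null; python3 st.py|tail -1; done
```

```text
phi_tool 102.7 F tool [-3.1  0.3 -3.5] Tq tool [-0.107 -1.017 -0.098]
phi_tool 105.0 F tool [-2.  -0.1 -4.8] Tq tool [-0.089 -1.083 -0.012]
```

```bash
python3 -m crank '[[[0,0,0,0.05,1]]]' >/dev/null; python3 st.py|tail -1; python3 -m crank '[[[0,0,0,0.05,1]]]' >/dev/null; python3 st.py; python3 rel.py
python3 - <<'E'
from h import *
w=grab("wrist","w8.png"); g=cv2.cvtColor(w["bgr"],cv2.COLOR_BGR2GRAY); u,v=proj(w,[.5562,.2016,.071]); print(u,v)
for r in range(206,262,4): print(r,*g[r,294:352])
E
```

```text
phi_tool 107.7 F tool [-2.1  0.8 -4.6] Tq tool [-0.214 -0.95  -0.16 ]
t18.08 q [-0.75  -0.095  0.3    2.142  0.142  0.694 -2.193] p [0.5287 0.1936 0.1388] x [ 0.924 -0.107  0.367] y [-0.058 -0.988 -0.143] z [ 0.378  0.111 -0.919] tilt23.2 F [-4.1 -2.   2.6] w 19.8 60.02605140209198
phi_tool 110.7 F tool [-2.6  1.8 -4.1] Tq tool [-0.27  -0.985 -0.277]
S in tool mm [-0.36  0.22 73.61]
322.0438945799346 247.14055452548104
206 161 174 154 138 122 156 146 155 155 156 155 150 149 151 162 167 162 164 166 162 160 161 159 149 152 147 149 149 146 146 152 149 149 149 149 146 149 148 149 146 148 149 152 149 147 151 150 151 147 149 146 150 145 147 149 149 149 148
210 159 161 160 161 160 153 154 155 162 165 162 147 149 146 149 147 151 152 145 142 140 139 131 113 98 95 87 85 97 113 117 131 137 136 141 144 143 147 150 146 148 150 148 146 148 149 150 151 149 144 153 148 151 152 151 147 148 149
214 164 163 166 162 158 159 159 107 95 93 83 69 65 66 65 66 64 71 75 77 80 79 82 88 87 94 96 100 97 95 90 87 86 86 83 79 77 76 75 76 75 68 74 93 116 135 142 150 152 147 149 148 151 149 150 148 147 148
218 109 1
[... 1727 characters left out ...]
180 114 101 99 104 106 106 104 99
250 101 75 70 67 104 123 127 127 121 121 121 120 123 125 124 124 124 125 120 121 84 87 86 90 92 93 96 101 106 109 108 113 112 113 133 167 168 167 170 181 183 181 183 179 180 184 181 182 183 181 100 92 101 102 100 101 102 100
254 74 74 69 68 74 124 124 126 127 124 123 121 124 122 120 121 125 122 121 103 89 87 89 93 91 92 100 103 103 111 110 114 112 111 111 113 156 174 167 171 179 186 183 181 180 180 186 185 182 134 100 104 104 106 106 105 109 108
258 71 73 72 69 70 67 80 120 127 124 121 122 118 121 121 119 118 125 122 95 86 91 95 93 89 91 95 103 105 109 115 112 112 111 95 89 108 131 170 172 168 165 166 170 167 181 177 133 83 95 103 106 107 104 104 104 101 107
```

```bash
python3 -m crank '[[[0,0,0,0.05,1]]]' >/dev/null; python3 st.py|tail -1; python3 -m crank '[[[0,0,0,0.05,1]]]' >/dev/null; python3 st.py|tail -1
python3 - <<'E'
from h import *
w=grab("wrist","w9.png"); M=Ttool();b=np.radians(25)
P=np.array([.5562,.2016,.071])
g=cv2.GaussianBlur(cv2.cvtColor(w["bgr"],cv2.COLOR_BGR2GRAY),(3,3),0)
u,v=proj(w,P);u=int(round(u));v=int(round(v))
for r in range(v-16,v+16,4): print(r,"from",u-14,*g[r,u-14:u+20])
E
```

```text
phi_tool 113.4 F tool [-1.8  0.9 -4.2] Tq tool [-0.299 -0.981 -0.393]
phi_tool 116.3 F tool [-1.9  0.8 -4.5] Tq tool [-0.422 -0.994 -0.56 ]
231 from 308 148 169 176 176 179 183 185 187 187 186 183 180 180 178 174 169 166 165 164 163 163 163 164 161 154 144 128 107 92 90 91 93 95 95
235 from 308 186 183 179 175 168 158 146 132 120 113 108 107 122 147 162 165 164 165 165 165 164 162 161 162 165 164 163 164 167 162 143 117 98 94
239 from 308 179 173 158 128 104 101 105 103 97 93 96 101 103 105 121 146 162 165 164 164 165 165 163 163 163 165 168 170 173 179 183 183 175 147
243 from 308 186 186 165 123 96 86 82 84 89 101 125 150 160 160 145 114 103 122 143 150 149 151 157 162 165 168 173 179 182 182 182 181 182 182
247 from 308 136 136 133 125 115 105 94 87 85 88 95 106 112 116 116 112 109 105 106 121 141 150 152 160 172 180 182 181 180 180 181 182 182 182
251 from 308 122 122 123 123 120 107 92 87 88 90 92 96 99 104 108 110 112 114 114 110 113 133 158 167 168 173 180 182 181 180 180 179 181 182
255 from 308 120 121 122 123 116 101 89 87 87 88 91 94 98 102 106 109 111 113 113 111 107 104 111 133 158 167 167 169 170 170 171 174 177 175
259 from 308 121 122 123 122 114 97 87 85 85 86 89 94 99 102 105 108 110 111 110 110 107 102 103 108 116 134 154 164 166 166 167 166 155 125
```

```bash
python3 -m crank '[[[0,0,0,-0.06,1],[0,0,0,-0.06,1],[0,0,0,-0.05,1],[0,0,0,-0.03,1],[0,0,0,0,1]]]' >/dev/null; python3 st.py|tail -1; python3 -m crank '[[[0,0,-3,0,1],[0,0,-5,0,1],[0,0,-15,0,1],[0,0,-30,0,1],[0,0,-35,0,1],[0,0,0,0,1]]]' >/dev/null; python3 st.py
python3 - <<'E'
from h import *
w=grab("wrist","w10.png"); M=Ttool();P=np.array([.5562,.2016,.071])
u,v=proj(w,P).round().astype(int);print(u,v)
g=cv2.GaussianBlur(cv2.cvtColor(w["bgr"],cv2.COLOR_BGR2GRAY),(3,3),0)
for r in range(v-20,v+21,2): print(r,"from",u-22,*g[r,u-22:u+22])
yw=np.radians(15.7);b=np.radians(25)
for a in (0,10,-10):
    a=np.radians(a);Y=np.array([-np.sin(yw),np.cos(yw),0]);U=np.array([np.cos(yw)*np.cos(b),np.sin(yw)*np.cos(b),np.sin(b)])
    d=np.cos(a)*U+np.sin(a)*Y
    print("slot line at phi",90-np.degrees(a),proj(w,P+.009*d),proj(w,P-.009*d))
E
```

```text
phi_tool 104.8 F tool [-1.7 -0.4 -4.3] Tq tool [-0.065 -0.824 -0.062]
t19.27 q [-0.755 -0.266  0.259  2.097  0.188  0.901 -2.135] p [0.4976 0.1845 0.227 ] x [ 0.922 -0.011  0.388] y [ 0.035 -0.993 -0.111] z [ 0.386  0.116 -0.915] tilt23.8 F [ 1.5  0.7 -0.5] w 19.3 60.00002232380211
phi_tool 105.0 F tool [ 1.2 -0.6  1.2] Tq tool [-0.093 -0.342  0.047]
324 217
197 from 302 107 99 86 78 81 88 96 103 105 106 106 105 106 107 106 106 107 108 107 106 106 106 106 106 106 106 106 106 106 107 108 110 110 109 110 111 109 103 95 94 102 115 131 144
199 from 302 89 80 81 90 101 105 107 106 106 106 106 106 107 107 106 106 105 105 104 104 105 105 106 106 106 107 108 109 109 108 108 108 108 107 107 106 107 108 108 103 97 93 102 125
201 from 302 80 90 101 106 108 108 106 104 104 105 105 106 106 104 104 107 113 118 121 121 122 125 126 124 122 116 109 106 104 103 104 104 104 104 103 103 104 105 105 106 108 108 105 101
203 from 302 98 105 106 106 107 107 107 107 106 105 105 106 110 120 136 151 163 166 167 172 176 178 179 179 178 172 164 155 144 132 117 104 102 104 104 105 106 106 106 107 108 110 110 105

[... 2741 characters left out ...]
171 170 166 161 155 146 132 123 115 108 104 105 105 105 105 105 105 104 103 103 103 104 112
235 from 302 105 100 98 101 103 104 105 105 104 106 106 106 106 106 107 107 104 101 101 103 108 112 112 110 107 103 102 103 104 104 105 105 104 103 102 103 102 102 101 101 104 111 125 139
237 from 302 126 114 106 103 102 102 103 103 104 104 105 105 105 106 106 104 100 97 96 98 100 103 104 105 105 105 105 103 103 104 104 104 102 101 100 100 101 104 109 117 129 140 146 148
slot line at phi 90.0 [321.45478193 206.76388478] [326.96510239 226.5618402 ]
slot line at phi 80.0 [319.69008211 207.387993  ] [328.70519415 225.95776389]
slot line at phi 100.0 [323.30604977 206.44521109] [325.14408343 226.86973771]
```

Slot edges match φ = 90°, so the fastener is locked. Next I retract inwards to take the tilt out.

```bash
python3 -m crank '[[[15,-4,-36,0,1],[15,-4,-36,0,1],[-26,8,-12,0,1],[-26,8,-12,0,1],[-26,8,-12,0,1],[-26,8,-12,0,1]]]' >/dev/null; python3 st.py; python3 -m crank '[[[-28,8,-8,0,1],[-28,8,-8,0,1],[-28,8,-8,0,1],[-28,8,-8,0,1]]]' >/dev/null; python3 st.py
```

```text
t19.82 q [-0.333 -0.3   -0.089  1.998  0.051  1.074 -2.021] p [0.4763 0.166  0.2883] x [ 0.934 -0.026  0.357] y [ 0.005 -0.996 -0.087] z [ 0.358  0.083 -0.93 ] tilt21.5 F [ 0.5 -2.4 -1. ] w 19.5 59.99779569916427
phi_tool 106.2 F tool [0.2 2.5 0.9] Tq tool [-0.329 -0.565  0.051]
t20.15 q [-0.355 -0.301 -0.098  2.045  0.044  1.081 -2.036] p [0.4501 0.1717 0.2575] x [ 0.951 -0.009  0.308] y [ 0.014 -0.997 -0.074] z [ 0.307  0.075 -0.949] tilt18.4 F [ 0.1 -1.1  0. ] w 19.9 59.997989013791084
phi_tool 105.5 F tool [ 0.1  1.1 -0.1] Tq tool [-0.23  -0.497 -0.01 ]
```

```bash
python3 -m crank '[[[-37,10,-14,0,1],[-37,10,-14,0,1],[-37,10,-14,0,1],[-37,10,-14,0,1],[-37,10,-14,0,1],[-37,10,-14,0,1]]]' >/dev/null; python3 st.py; python3 -m crank '[[[-38,9,-12,0,1],[-38,9,-12,0,1],[-38,9,-12,0,1],[-38,9,-12,0,1]]]' >/dev/null; python3 st.py
```

```text
t20.65 q [-0.355 -0.3   -0.143  2.122  0.027  1.111 -2.069] p [0.399  0.1719 0.2082] x [0.977 0.004 0.212] y [ 0.012 -0.999 -0.037] z [ 0.212  0.039 -0.977] tilt12.4 F [-1.  -1.2 -0.9] w 19.5 59.998237788677216
phi_tool 105.5 F tool [-1.2  1.2  0.6] Tq tool [-0.125 -0.391  0.045]
t20.98 q [-0.355 -0.3   -0.189  2.17   0.014  1.135 -2.104] p [0.3611 0.1737 0.1792] x [0.989 0.01  0.148] y [ 0.012 -1.    -0.007] z [ 0.148  0.009 -0.989] tilt8.5 F [-0.5 -0.3 -1.3] w 19.7 59.99859957955778
phi_tool 105.5 F tool [-0.7  0.3  1.2] Tq tool [-0.02  -0.254 -0.016]
```

```bash
python3 -m crank '[[[-20,4,-35,0,1],[-25,5,-32,0,1],[-32,6,-22,0,1],[-32,6,-22,0,1]]]' >/dev/null; python3 st.py; python3 -m crank '[[[-34,6,-18,0,1],[-34,6,-18,0,1],[-34,6,-18,0,1]]]' >/dev/null; python3 st.py
```

```text
t21.32 q [-4.610e-01 -3.000e-01 -1.490e-01  2.142e+00  2.000e-03  1.230e+00
 -2.140e+00] p [0.329  0.1911 0.1906] x [0.996 0.037 0.08 ] y [ 0.037 -0.999  0.003] z [ 0.08   0.    -0.997] tilt4.6 F [-1.2  0.7 -1.5] w 19.3 60.00090510584414
phi_tool 104.4 F tool [-1.2 -0.8  1.4] Tq tool [ 0.064 -0.122 -0.029]
t21.57 q [-0.506 -0.301 -0.145  2.152  0.019  1.278 -2.209] p [0.307  0.1859 0.1856] x [0.999 0.012 0.044] y [ 0.01  -0.999  0.043] z [ 0.045 -0.042 -0.998] tilt3.5 F [-1.4 -0.5 -0.9] w 19.4 59.99859010800719
phi_tool 106.1 F tool [-1.4  0.5  0.8] Tq tool [ 0.081 -0.13   0.024]
```

```bash
python3 -m crank '[[[16,27,-21,0,1],[16,27,-21,0,1],[16,27,-21,0,1],[16,27,-21,0,1],[16,27,-21,0,1],[16,27,-21,0,1],[16,27,-21,0,1],[0,38,0,0,1],[0,40,0,0,1],[0,40,0,0,1]]]' >/dev/null; python3 st.py; python3 -m crank '[[[0,40,0,0,1],[0,40,0,0,1],[0,40,0,0,1],[0,40,0,0,1]]]' >/dev/null; python3 st.py
```

```text
t22.40 q [-0.136 -0.216  0.247  1.763  0.085  1.549 -1.442] p [ 0.4246 -0.1081  0.3465] x [0.999 0.022 0.035] y [ 0.021 -0.999  0.037] z [ 0.035 -0.036 -0.999] tilt2.9 F [ 1.3 -0.  -1.9] w 19.5 60.002046804875135
phi_tool 105.6 F tool [ 1.2 -0.   2. ] Tq tool [ 0.073  0.003 -0.029]
t22.73 q [-0.019 -0.087  0.482  1.637  0.057  1.533 -1.088] p [ 0.4272 -0.2682  0.3521] x [0.999 0.022 0.034] y [ 0.02  -0.999  0.037] z [ 0.035 -0.036 -0.999] tilt2.9 F [ 1.   0.4 -0.9] w 19.4 60.00221053138375
phi_tool 105.6 F tool [ 0.9 -0.4  0.9] Tq tool [ 0.12   0.015 -0.044]
```

```bash
python3 -m crank '[[[-28,-28,0,0,1],[-28,-28,0,0,1],[-28,-28,0,0,1],[-28,-28,0,0,1]]]' >/dev/null; python3 st.py; python3 -m crank '[[[-25,-25,0,0,1]]]' >/dev/null; python3 st.py
```

```text
t23.07 q [ 0.251 -0.286  0.136  1.81   0.051  1.563 -1.158] p [ 0.3555 -0.1955  0.3524] x [0.999 0.03  0.043] y [ 0.029 -0.999  0.032] z [ 0.044 -0.031 -0.999] tilt3.1 F [-0.3 -1.  -0.2] w 19.6 60.00040898099542
phi_tool 105.0 F tool [-0.4  0.9  0.2] Tq tool [ 0.024 -0.072  0.03 ]
t23.15 q [ 0.406 -0.291  0.014  1.814  0.014  1.567 -1.125] p [ 0.3499 -0.1912  0.3537] x [0.999 0.027 0.042] y [ 0.025 -0.999  0.032] z [ 0.043 -0.031 -0.999] tilt3.0 F [-0.6 -0.4 -0.4] w 19.4 60.00034969300032
phi_tool 105.3 F tool [-0.6  0.3  0.4] Tq tool [ 0.062 -0.118 -0.039]
```

```bash
python3 -m crank '[[[-28,-20,0,0,1],[-28,-20,0,0,1]]]' >/dev/null; python3 st.py; python3 -m crank '[[[-28,-20,0,0,1]]]' >/dev/null; python3 st.py
```

```text
t23.32 q [ 0.71  -0.298 -0.226  1.828 -0.056  1.576 -1.055] p [ 0.3402 -0.1819  0.3457] x [0.999 0.025 0.019] y [ 0.025 -0.999  0.022] z [ 0.02  -0.022 -1.   ] tilt1.7 F [ 0.   0.6 -0.7] w 19.4 60.0005934946239
phi_tool 105.5 F tool [ 0.  -0.6  0.7] Tq tool [0.063 0.003 0.022]
t23.40 q [ 0.623 -0.299 -0.15   1.844 -0.026  1.581 -1.096] p [ 0.3303 -0.1862  0.3401] x [ 1.    -0.004  0.003] y [-0.004 -1.     0.021] z [ 0.003 -0.021 -1.   ] tilt1.2 F [-1.5 -1.5 -0.9] w 19.7 59.99747693538666
phi_tool 107.5 F tool [-1.5  1.5  0.9] Tq tool [-0.032 -0.181  0.01 ]
```

```bash
python3 -m crank '[[[26.4,23,0,0,1],[26.4,23,0,0,1],[26.4,23,0,0,1],[26.4,23,0,0,1],[26.4,23,0,0,1],[26.4,23,0,0,1],[26.4,23,0,0,1],[0,0,0,-0.1,1],[0,0,0,-0.12,1],[0,0,0,-0.12,1]]]' >/dev/null; python3 -m crank '[[[0,0,0,-0.12,1],[0,0,0,-0.12,1],[0,0,15,-0.12,1],[0,0,20,-0.12,1],[0,0,20,-0.12,1],[0,0,20,-0.03,1],[0,0,15,0,1],[0,0,0,0,1],[0,0,0,0,1]]]' >/dev/null; python3 st.py
python3 - <<'E'
from h import *
w=grab("wrist","w11.png"); M=Ttool(); H=np.array([.5152,-.3471,.075])
print("H tool",M[:3,:3].T@(H-M[:3,3])*1000,proj(w,H),[proj(w,M[:3,3]+M[:3,2]*z) for z in (.07,.081)])
g=cv2.cvtColor(w["bgr"],cv2.COLOR_BGR2GRAY); 
for r in range(196,270,4): print(r,*g[r,290:352:2])
E
```

```text
t24.98 q [ 0.648  0.246 -0.152  1.485  0.043  1.401 -0.083] p [ 0.5248 -0.3356  0.2535] x [ 0.546  0.838 -0.005] y [ 0.838 -0.546  0.012] z [ 0.008 -0.01  -1.   ] tilt0.7 F [ 0.8  0.5 -1. ] w 20.0 59.999952390789986
phi_tool 45.9 F tool [0.8 0.4 1. ] Tq tool [-0.099 -0.01  -0.019]
H tool [-14.21516605  -5.23961415 180.08578836] [317.43175381 221.81299831] [array([324.12483829, 249.88817223]), array([324.03221459, 243.89235388])]
196 193 195 192 194 190 189 190 192 187 186 184 187 185 183 185 187 179 181 183 186 184 187 187 186 188 191 190 190 188 191 114
200 194 193 190 189 192 192 193 192 189 193 196 194 195 195 194 193 193 193 193 190 189 191 189 186 188 184 184 183 183 185 187
204 197 200 198 196 197 196 197 197 192 198 194 194 195 195 195 194 196 192 192 192 194 195 192 192 195 193 193 195 194 194 195
208 187 186 185 186 189 193 192 196 194 196 196 183 191 192 193 193 195 198 197 195 197 196 196 193 197 193 196 192 196 192 195
212 184 186 188 186 185 190 188 188 188 177 167 122 93 100 101 97 103 147 158 182 195 193 194 196 196 197 197 196 196 198 197
216 186 186 183 180 182 177 1
[... 957 characters left out ...]
85 185 185 187 186 186 185 192 191 193 195 199 135 82 87 87 94 92 101 203 201 201 199 198 200 197 195 199 195 195 192
252 198 195 196 193 190 193 189 188 187 191 185 184 79 86 88 91 92 88 87 153 189 189 190 192 191 193 194 182 175 171 171
256 154 186 193 193 194 192 194 191 198 195 199 200 79 89 90 94 91 88 86 141 193 189 190 178 176 171 171 168 167 169 178
260 168 161 191 197 194 195 194 196 195 195 195 172 77 83 82 85 88 85 82 101 156 166 170 173 165 160 169 192 199 201 199
264 166 169 169 178 197 199 198 180 110 57 46 49 52 57 53 52 56 51 54 51 50 50 80 145 183 185 188 196 190 188 182
268 173 170 158 156 103 52 53 53 51 51 50 55 51 49 55 48 52 51 56 52 54 50 51 54 54 45 74 181 193 197 196
```

Run:
```python
from h import *
w=last("wrist"); Tt=w["T"]@np.linalg.inv(np.array(w["T_tool_cam"])); M=Ttool()
print((M[:3,3]-Tt[:3,3])*1000)
P=onz(w,319,222,.075); print(P,"hole in tool",Tt[:3,:3].T@(P-Tt[:3,3])*1000)
a=lambda x,y,z:proj(w,Tt[:3,3]+Tt[:3,:3]@np.array([x,y,z]))
print(a(.007,0,.081),a(0,0,.081))
```

```text
[ 0.75341871 -0.27050323  1.55873854]
[ 0.51625138 -0.347995    0.075     ] hole in tool [-14.18608168  -2.57459407 178.56902945]
[322.40926894 232.87157864] [322.4052603 243.3710912]
```

```bash
python3 -m crank '[[[-13.5,-1.5,10,0,1],[0,0,30,0,1],[0,0,30,0,1],[0,0,10,0,1],[0,0,0,0,1],[0,0,0,0,1],[0,0,0,0,1]]]' >/dev/null; python3 st.py
python3 - <<'E'
from h import *
w=grab("wrist","w12.png"); Tt=w["T"]@np.linalg.inv(np.array(w["T_tool_cam"])); H=np.array([.516,-.3477,.075])
print("H tool",Tt[:3,:3].T@(H-Tt[:3,3])*1000,proj(w,H),proj(w,Tt[:3,3]+Tt[:3,:3]@np.array([.007,0,.081])))
g=cv2.cvtColor(w["bgr"],cv2.COLOR_BGR2GRAY); 
for r in range(212,270,4): print(r,*g[r,290:356:2])
E
```

```text
t25.62 q [ 0.665  0.282 -0.145  1.593  0.048  1.251 -0.065] p [ 0.5189 -0.3479  0.1775] x [ 0.545  0.838 -0.004] y [ 0.838 -0.545  0.019] z [ 0.013 -0.014 -1.   ] tilt1.1 F [ 0.3  0.1 -0.1] w 19.8 60.00010326504707
phi_tool 45.9 F tool [0.3 0.2 0.1] Tq tool [-0.047 -0.051  0.043]
H tool [ -0.92457844  -4.46035387 102.48705545] [315.76178858 234.34843475] [322.39392206 232.86672642]
212 200 194 195 197 196 194 195 196 162 163 192 192 195 197 190 194 194 193 192 196 193 193 192 191 191 191 193 195 195 195 191 184 194
216 193 192 194 196 197 195 196 195 199 186 170 197 196 196 198 196 198 194 193 198 196 195 197 195 195 194 196 193 193 180 182 182 184
220 188 188 187 186 187 188 185 175 172 172 159 137 127 140 152 163 170 170 191 196 197 196 196 198 197 200 196 199 190 186 185 185 184
224 182 182 182 183 186 169 167 129 80 84 83 82 84 82 81 85 81 91 158 155 182 188 187 184 190 185 189 195 189 182 183 185 186
228 183 185 183 181 159 163 81 82 85 79 84 77 81 79 83 82 83 80 78 136 150 168 187 188 189 189 189 190 185 181 178 177 175
232 193 195 199 174 165 131 81 85 91 82 85 76 82 82 76 83 
[... 491 characters left out ...]
 93 86 90 92 91 88 95 182 197 192 194 197 196 193 192 192 192 190 194 191 191
252 195 192 193 193 191 191 191 189 189 168 129 122 84 85 91 87 93 91 85 172 201 201 203 200 200 200 199 200 198 197 200 198 197
256 187 190 188 188 187 189 188 189 191 192 192 170 82 88 87 91 87 87 82 142 193 190 190 193 191 190 194 194 193 193 195 197 198
260 196 193 194 193 195 194 194 190 172 167 170 153 76 84 78 85 85 85 78 114 188 190 189 188 193 194 194 196 193 196 194 194 192
264 201 205 202 201 202 202 203 186 106 52 52 56 53 46 51 54 56 57 54 56 54 49 85 172 193 192 193 193 192 190 190 190 192
268 187 184 186 186 109 49 48 52 50 55 49 52 53 54 51 48 53 57 57 52 54 57 52 54 51 52 84 201 197 196 199 199 191
```

```bash
python3 -m crank '[[[0,-3.6,0,0,1],[0,0,10,0,1],[0,0,15,0,1],[0,0,10,0,1],[0,0,0,0,1]]]' >/dev/null; python3 st.py; python3 -m crank '[[[0,0,15,0,1],[0,0,15,0,1],[0,0,0,0,1]]]' >/dev/null; python3 st.py
```

```text
t26.08 q [ 0.665  0.304 -0.144  1.648  0.052  1.182 -0.068] p [ 0.5135 -0.3445  0.1373] x [ 0.545  0.838 -0.004] y [ 0.838 -0.545  0.01 ] z [ 0.006 -0.009 -1.   ] tilt0.7 F [-0.6  0.4 -1.6] w 19.6 60.00000569969416
phi_tool 45.8 F tool [-0.  -0.7  1.6] Tq tool [0.073 0.034 0.005]
t26.33 q [ 0.664  0.331 -0.143  1.677  0.057  1.128 -0.072] p [ 0.5137 -0.3448  0.1073] x [ 0.545  0.838 -0.004] y [ 0.838 -0.545  0.01 ] z [ 0.006 -0.009 -1.   ] tilt0.6 F [ 0.2  0.1 -2. ] w 20.1 59.99999159015715
phi_tool 45.8 F tool [0.2 0.1 2. ] Tq tool [0.076 0.07  0.011]
```

```bash
python3 -m crank '[[[0,0,8,0,1],[0,0,5,0,1],[0,0,0,0,1]]]' >/dev/null; python3 st.py; python3 -m crank '[[[0,0,2.5,0,1],[0,0,0,0,1]]]' >/dev/null; python3 st.py
```

```text
t26.58 q [ 0.664  0.341 -0.143  1.686  0.059  1.104 -0.073] p [ 0.5153 -0.3458  0.0965] x [ 0.545  0.838 -0.004] y [ 0.838 -0.545  0.014] z [ 0.009 -0.011 -1.   ] tilt0.8 F [ 0.1 -0.2 -1.6] w 19.5 59.99997457489371
phi_tool 45.8 F tool [-0.1  0.2  1.6] Tq tool [-0.049 -0.004 -0.031]
t26.75 q [ 0.664  0.343 -0.143  1.688  0.059  1.099 -0.074] p [ 0.5158 -0.3461  0.0949] x [ 0.545  0.838 -0.004] y [ 0.838 -0.545  0.016] z [ 0.011 -0.012 -1.   ] tilt0.9 F [ 0.2 -0.2 -1.1] w 19.9 59.999963929876685
phi_tool 45.8 F tool [-0.   0.3  1.1] Tq tool [ 0.041  0.058 -0.031]
```

```bash
for i in 1 2; do python3 -m crank '[[[0,0,2,0,1],[0,0,0,0,1]]]' >/dev/null; python3 st.py|tail -2|cut -c1-400; done
```

```text
t26.92 q [ 0.664  0.345 -0.143  1.69   0.06   1.096 -0.074] p [ 0.5157 -0.3461  0.0928] x [ 0.545  0.838 -0.004] y [ 0.838 -0.545  0.015] z [ 0.011 -0.012 -1.   ] tilt0.9 F [-0.4 -0.4 -1.4] w 19.9 59.99992542900145
phi_tool 45.9 F tool [-0.6 -0.1  1.5] Tq tool [-0.022  0.032  0.021]
t27.08 q [ 0.663  0.347 -0.143  1.692  0.06   1.092 -0.074] p [ 0.5155 -0.346   0.0905] x [ 0.545  0.838 -0.004] y [ 0.838 -0.545  0.015] z [ 0.01  -0.012 -1.   ] tilt0.9 F [ 0.3  1.1 -0.7] w 19.7 60.000033443793654
phi_tool 45.9 F tool [ 1.1 -0.4  0.7] Tq tool [-0.035  0.002 -0.038]
```

```bash
for i in 1 2; do python3 -m crank '[[[0,0,1.2,0,1],[0,0,0,0,1]]]' >/dev/null; python3 st.py|cut -c1-400; done
```

```text
t27.25 q [ 0.663  0.348 -0.143  1.692  0.06   1.09  -0.075] p [ 0.5157 -0.3462  0.0897] x [ 0.545  0.838 -0.004] y [ 0.838 -0.545  0.015] z [ 0.011 -0.012 -1.   ] tilt0.9 F [-0.1  0.5 -0.1] w 19.7 59.99997099861503
phi_tool 45.9 F tool [ 0.4 -0.3  0.1] Tq tool [ 0.074  0.039 -0.027]
t27.42 q [ 0.663  0.348 -0.143  1.692  0.061  1.09  -0.075] p [ 0.5158 -0.3462  0.0897] x [ 0.545  0.838 -0.004] y [ 0.838 -0.545  0.016] z [ 0.011 -0.012 -1.   ] tilt0.9 F [-2.7  1.5  5.2] w 19.8 60.00103469006717
phi_tool 45.9 F tool [-0.2 -3.  -5.3] Tq tool [ 0.768  0.018 -0.029]
```

```bash
python3 -m crank '[[[0,0,0,0,-1],[0,0,0,0,-1],[0,0,0,0,-1],[0,0,0,0,-1],[0,0,0,0,-1],[0,0,0,0,-1],[0,0,0,0,-1],[0,0,0,0,-1]]]' 20 >/dev/null; python3 st.py; python3 -m crank '[[[0,0,0,0,-1],[0,0,0,0,-1],[0,0,0,0,-1],[0,0,-10,0,-1],[0,0,-30,0,-1],[0,0,-35,0,-1],[0,0,-35,0,-1],[0,0,-35,0,-1],[0,0,0,0,-1],[0,0,0,0,-1]]]' >/dev/null; python3 st.py
python3 - <<'E'
from h import *
w=grab("wrist","w13.png"); hsv=cv2.cvtColor(w["bgr"],cv2.COLOR_BGR2HSV)
u,v=proj(w,[.5155,-.3475,.145]).round().astype(int);c0=w["bgr"][v,u].astype(int);print(u,v,c0)
b=cv2.GaussianBlur(w["bgr"],(5,5),0).astype(int)
m=(np.abs(b-c0).max(2)<18).astype(np.uint8);m=cv2.morphologyEx(m,cv2.MORPH_OPEN,np.ones((3,3)))
n,l,s,c=cv2.connectedComponentsWithStats(m);k=l[v,u]
r=cv2.minAreaRect(cv2.findContours((l==k).astype(np.uint8),0,2)[0][0]);print(r)
bx=cv2.boxPoints(r);P=np.array([onz(w,*p,.145) for p in bx]);print(P.mean(0),np.linalg.norm(P[1]-P[0]),np.linalg.norm(P[2]-P[1]))
a=grab("scene","s13.png");b=cv2.imread("pics/scene.png")
for nm,im in(("now",a["bgr"]),("start",b)):
    d=(im[175:215,330:362].max(2)<60);ys,xs=np.nonzero(d);print(nm,ys.min()+175,ys.max()+175,xs.min()+330,xs.max()+330,len(xs))
D=np.abs(a["bgr"].astype(int)-b).max(2); D=(cv2.GaussianBlur(D.astype(np.uint8),(3,3),0)>40).astype(np.uint8);n,l,s,c=cv2.connectedComponentsWithStats(D);print(s[1:][s[1:,4]>8])
E
```

```text
t28.08 q [ 0.663  0.35  -0.143  1.694  0.061  1.088 -0.075] p [ 0.5157 -0.3461  0.0882] x [ 0.545  0.838 -0.004] y [ 0.838 -0.545  0.015] z [ 0.01  -0.012 -1.   ] tilt0.9 F [0.1 0.  0.2] w 65.0 0.0
phi_tool 45.9 F tool [ 0.1  0.1 -0.2] Tq tool [-0.065  0.011 -0.013]
t28.92 q [ 0.666  0.239 -0.145  1.526  0.041  1.358 -0.06 ] p [ 0.5156 -0.3452  0.2373] x [ 0.545  0.838 -0.004] y [ 0.838 -0.545  0.022] z [ 0.016 -0.016 -1.   ] tilt1.3 F [ 0.1 -0.7 -0.5] w 87.2 0.0
phi_tool 45.9 F tool [-0.5  0.5  0.5] Tq tool [-0.048  0.014  0.037]
321 240 [112 111 114]
((318.8318786621094, 239.95559692382812), (36.5463752746582, 21.454753875732422), 88.09085083007812)
[ 0.51422762 -0.34685279  0.145     ] 0.014009540613451164 0.025620047885213788
now 187 212 340 352 270
start 186 211 340 352 283
[[ 313    0   61  146 3170]
 [ 481    0   16    3   33]
 [ 497    0   32   68 1294]
 [ 597    0   43  233 4428]
 [ 509    2   51  257 4008]
 [ 487   68   42   80 2000]
 [ 345  114   39   47  815]
 [ 359  241   84   83 2402]
 [ 593  243    4   10   31]
 [ 590  257    4    5   12]
 [ 491  259   17   76  620]
 [ 597  260   14   61  270]
 [ 591  265    5   13   33]
 [ 242  270   29   14  153]
 [ 520  273   15   30  312]
 [ 151  280  137  101 4623]
 [ 295  319   87  161 5479]
 [ 573  334   18   22  184]
 [ 143  358    5    5   14]
 [ 100  363   46   59 1201]
 [ 311  362    5    5   16]
 [ 361  363    8   11   19]
 [ 116  414   48   29  512]
 [ 140  416   55   59 1440]
 [ 431  428   15   11  103]
 [ 285  433   30   47  579]
 [ 118  439   20   15  158]
 [ 123  453   65   27 1053]
 [ 519  462    4    8   22]]
```

```bash
python3 -c "
from bench import job
print(job.close_job())"
```

```text
the job is handed in; nothing more can be done
None
```

The fastener is turned clockwise to its hard stop with the slot at the pointer, the driver is back fully down in the large stand, and the job was handed in at about 29 s; on the way up the wrist force briefly read about 54 N in free air, and the blade first touched the slot's edge at about 29 N before I moved it over.

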